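# Release the display case catch, then unlock it and hold the key turned

### The job

Unlock the display case: first push the flat gauge blade down into the narrow slot in the case's top rail until its grip sits on the rail, and leave it there; then put the key fully into the lock cylinder, working it past the sticky pins, and turn it clockwise (seen from above) a quarter turn to its stop. Finish still gripping the key and holding it turned, because the lock springs back when let go. Keep the door shut, turn the lock only with the key, and do not disturb the other pieces on the ledge.

Things in the scene. Friction and masses are not known exactly. Their poses are not given: they have to be found in the camera images.
- key: Steel key upright in a wooden stand, round bow up. Origin: centre of the underside of its collar, the shoulder that stops it. z up, x across thickness, y across width; same after a half turn. Below: flat blade 4 (x) by 18 mm (y), narrowing from 18 mm down to a tip 2 by 9 mm, 32 mm down. Above: collar 13 (x) by 26 (y) by 12 mm high, then the bow. 60 g.
- key_bow (a point): Centre of the key's bow, 29 mm above the key's origin: a flat upright disc 10 mm thick (along x), 38 mm across, its top 48 mm above the key's origin. Grip it across its flat faces, which are sound from 12 to 40 mm above the key's origin and 13 mm either side of the middle.
- gauge: Flat steel gauge blade upright in the other stand, with a plain rectangular grip. Origin: centre of the underside of the grip, the shoulder that stops it. z up, x across thickness, y across width; same after a half turn. Below: blade 4 (x) by 20 (y) mm, narrowing from 20 mm down to a tip 2 by 16 mm, 30 mm down. Above: grip 14 (x) by 40 (y) by 50 mm high. 100 g.
- gauge_shoulder (a point): The origin of the gauge blade: the centre of the underside of its grip.
- key_stand: Fixed wooden block 50 (x) by 60 (y) by 70 mm high in which the key stands: blade down in a slot along the block's y, collar resting on its top. Origin: centre of its underside.
- gauge_stand: Fixed wooden block like the key stand, in which the gauge blade stands, shoulder resting on its top. Origin: centre of its underside.
- case: Clear display case, wooden base, wooden rail along its top front edge; fixed, 160 (x) by 240 (y) by 140 mm high. Origin: centre of its underside. Its clear swing door faces its own -x, towards the robot; y to the left seen from the robot. In the rail's top: lock cylinder 50 mm in front of and 60 mm right of the case's middle, gauge slot 50 mm in front and 60 mm left.
- slot_mouth (a point): Centre of the mouth of the narrow slot in a 60 by 40 mm steel plate in the rail's top, at its top surface (140 mm up). The slot runs 22 mm along its own y, is 6 mm wide (x) and goes straight down, with 2 mm chamfers at the mouth. A stiff catch lies 16 mm down in it; the blade goes in until the grip's shoulder sits on the rail.
- catch (a joint): How far the catch in the slot is pushed down, m: 0 at the start, about 0.014 with the gauge blade home. It takes about 3 N to move and stays where it is pushed.
- keyway_mouth (a point): Centre of the keyway mouth on the lock cylinder's top, flush with the rail's top (140 mm up); turns with the cylinder. The keyway runs 20 mm along its own y, is 6 mm wide (x), 40 mm deep straight down, 2 mm chamfers. Two sticky sprung pins, 9 and 15 mm down, drag on the key: a push of 5 to 10 N, with a little wiggle, seats its collar on the cylinder.
- cylinder (a joint): Turn of the lock cylinder, rad: 0 at rest, grows clockwise seen from above, stop at 1.571. A spring turns it back when let go (0.02 N m at rest, 0.08 at the stop). The key has 0.1 rad of play in it. It draws back the small steel bolt in front of it. The 43 mm bezel round it, 3.5 mm high, is only looks.
- case_door (a joint): Opening of the swing door, rad: 0 shut. It stays shut in this job.
- wood_round: polished petrified wood disc lying flat, 96 mm across, 18 mm thick. Bystander. Origin: centre of its underside.
- ring_gauge: steel ring gauge lying flat, 64 mm outside, 36 mm bore, 15 mm high. Bystander. Origin: centre of its underside.
- jade: chunk of green jade, 48 mm across, 26 mm high. Bystander. Origin: centre of its underside.
- settings_tray: shallow white plastic tray of empty compartments, 100 x 130 x 16 mm. Bystander. Origin: centre of its underside.
- jar: small glass jar, 48 mm across, 50 mm high. Bystander. Origin: centre of its underside.
- brush: hand brush lying down, 160 mm long. Bystander. Origin: on its centre line at mid-length.
Things that resemble listed ones, but are neither listed nor needed, are in the scene too. Leave any purple or red look-alike of the gauge alone.

How it is judged:
By the outcome, as a careful person would: the job done as asked, in the order asked, and still so for the second after the job is handed in, while the arm keeps its last pose, push and grip.
It also fails if it takes over 67 s, if anything falls off the work surface, if the arm or the gripper's body presses on something with over 40 N, if the wrist force passes 120 N, or if a joint passes its speed limit or range.

### The arm

A 6-joint arm with a two-finger parallel gripper is mounted at the origin on the work surface. World frame = base frame: x ahead of the robot, y to its left, z up, the work surface at z = 0. Lengths are in m, angles in rad, forces in N, time in s.
With the tool pointing down it reaches from about 0.35 to 0.775 m from the base axis. Payload 5.5 kg.
Tool frame: the origin (TCP) lies between the finger pads; the fingertips stand 19 mm ahead of it and the grasp point (between the pads) is the TCP (env.tcp_to_tips is the distance from the TCP to the fingertips, in m); z points along the fingers, y is the direction in which the jaws open and shut (so a half turn about z gives the same grasp; the last joint's range is limited). The gripper opens to 85 mm and grips with 20 to 120 N. Pads are 22 mm wide; open, the fingers measure 114 mm over their backs; the gripper's body (76 mm by 85 mm) begins 54 mm behind the grasp point. The pads swing forward as they close: fully open they stand 13 mm farther back than shut.
Start: joints at [-1.474, 0.313, 0.046, 1.304, 0, 1.431], TCP at [0.135, -0.559, 0.25] pointing down, gripper open.
Joint ranges: [-2.76, 2.76], [-0.86, 1.69], [-1.03, 1.26], [-2.2, 2.34], [-1.47, 1.5], [-3.14, 3.14]. Speed limits (rad/s): [2.57, 2.57, 3.14, 3.14, 3.14, 3.14].

### API

Orientations are given as a unit quaternion [w, x, y, z].
In Python, from workcell import env, eyes, job gives the robot as it stands. The module is installed in compiled form; this text tells all that it offers.
- The arm moves only by the tool move_arm, never from a script. Its argument "commands" is a list of rows, each a list of 3 entries, a list of its own where there are three numbers: the shift along the world's x, y, z as a fraction of full scale, then the turn, a rotation vector about the world's x, y, z as a fraction of full scale, then the gripper command: -1 is shut, 1 is fully open, values between are in proportion. In form: [[[x, y, z], [wx, wy, wz], gripper], ...]. A call has 1 to 5 rows; each row shifts and turns the commanded pose from where the row before left it; what a row does not reach is not made up. Full scale, the value 1, is 0.04 m for a shift and 8 degrees for a turn. A row lasts 1/10 s, in which the tool goes at most 50 mm and 8.59 degrees, less where a joint would pass 70% of its speed; a pose out of reach is approached as far as the arm can. A call with a number of a shift or a turn outside -1 to 1 is refused whole. A call with a gripper value outside its range is refused whole. The fingers move at their own pace and stop on an object; "newtons" is the grip in N (left out, the last holds). Time passes only in rows, so rows that do not move let the fingers close. It gives the time, the measured TCP pose, the force and the opening at its end, in the units of the state.
- env.get_state(): the state, without advancing time (a new reading comes with each control period).
- eyes.read_camera(name): name is "scene" or "top" or "wrist"; returns a dict with "frame" (420x560x3 uint8, red, green, blue), "mtx" (3x3 intrinsics, pixels), "camera_from_world" (4x4, takes a point from world to camera coordinates); the wrist camera has in their place "mount" (4x4, takes a point from camera to tool coordinates, whose origin is the TCP and whose axes are the flange's). Camera axes: x right, y down, z forward; pixel columns grow to the right and rows downward; lengths in m; the calibration is good to about 2 mm. The wrist camera is an equidistant fisheye: a pixel r from the principal point sees the ray r / f radians off the axis. A picture is of the moment at which its call begins: read the wrist's pose just before it. There is no depth.
- job.hand_in(): hands the job in, once; it reports no verdict.
The state is a dict: "clock": time; "joint_pos": joint angles; "qvel": joint speeds; "tau": joint torques, N m; "tcp_pos": TCP position; "orientation": TCP orientation; "wrist_force": force on the tool from outside, world axes, zero at the start; "ft_torque": the same for the moment, N m; "finger_gap": finger opening in m.
Only numpy, scipy, OpenCV 4.12 (cv2) and the standard library are available. Lean on these libraries where they do the work, as an engineer would, in place of code of your own. Each camera call takes 0.05 s, during which the arm holds its last target.

## Working session

There is one attempt and no reset: what is moved stays moved. The work goes in short steps, Python scripts to look and compute and a tool call to move; the robot and the scene stay as the last step left them, time stands still between calls to the robot, and variables do not carry over. Pictures are saved under pics/ and viewed, and the job is handed in when it is done.

Besides the shell and the picture viewer there is one more tool, called as name(argument=value, ...) on one line, values as JSON. move_arm: Moves the arm, as the interface text tells. Its arguments: {"type":"object","properties":{"commands":{"type":"array","items":{"type":"array"}},"newtons":{"type":"number"}},"required":["commands"]}

```bash
mkdir -p pics; cat > h.py <<'E'
from workcell import env, eyes, job
import numpy as np, cv2
def snap(name,fn):
    st=env.get_state(); r=eyes.read_camera(name)
    cv2.imwrite('pics/'+fn+'.png',r['frame'][:,:,::-1])
    d=dict(mtx=r['mtx'],frame=r['frame'],tcp=st['tcp_pos'],q=st['orientation'])
    for k in('camera_from_world','mount'):
        if k in r:d[k]=r[k]
    np.savez('pics/'+fn+'.npz',**d); return d
E
python3 - <<'E'
from h import *
for n in('scene','top','wrist'):
    d=snap(n,n+'0'); print(n,d['mtx'],d.get('camera_from_world'),d.get('mount'))
print(env.get_state())
E
```

```text
scene [[404.29769997   0.         273.15775434]
 [  0.         404.29769997 199.9521908 ]
 [  0.           0.           1.        ]] [[ 1.98017011e-01  9.80198562e-01 -2.04147560e-04 -7.27842180e-02]
 [ 6.45362526e-01 -1.30531112e-01 -7.52641242e-01 -2.56809995e-01]
 [-7.37764511e-01  1.48904020e-01 -6.58430800e-01  1.44969542e+00]
 [ 0.00000000e+00  0.00000000e+00  0.00000000e+00  1.00000000e+00]] None
top [[432.29811329   0.         284.54488715]
 [  0.         432.29811329 207.17935039]
 [  0.           0.           1.        ]] [[ 4.90829153e-04 -9.99973349e-01  7.28424489e-03 -2.29649542e-02]
 [-9.85308819e-01 -1.72761945e-03 -1.70773379e-01  5.33118697e-01]
 [ 1.70781412e-01 -7.09341018e-03 -9.85283407e-01  1.22944975e+00]
 [ 0.00000000e+00  0.00000000e+00  0.00000000e+00  1.00000000e+00]] None
wrist [[325.1922621    0.         286.3047408 ]
 [  0.         325.1922621  210.53990538]
 [  0.           0.           1.        ]] None [[ 8.00078568e-04 -9.48821367e-01 -3.15812244e-01  8.11829484e-02]
 [ 9.99999543e-01  9.24123542e-04 -2.43024015e-04  5.96113457e-04]
 [ 5.22435907e-04 -3.15811905e-01  9.48821673e-01 -1.23196386e-01]
 [ 0.00000000e+00  0.00000000e+00  0.00000000e+00  1.00000000e+00]]
{'clock': 0.15, 'joint_pos': array([-1.47361327e+00,  3.13855120e-01,  4.52406933e-02,  1.30364171e+00,
       -9.89280811e-07,  1.43119786e+00]), 'qvel': array([-4.20242989e-04, -2.09119993e-03,  4.55018009e-03, -3.04377402e-04,
        1.26540504e-05,  2.07065636e-05]), 'tau': array([ 1.04296829e-03, -4.81066275e+01,  2.98814642e+01,  1.39328543e-02,
       -1.83956458e-04,  5.56656630e-06]), 'tcp_pos': array([ 0.1348354 , -0.55858363,  0.24959854]), 'orientation': array([-7.29751224e-04,  9.92999731e-01,  1.18114357e-01,  1.49839202e-05]), 'wrist_force': array([-0.26793234,  0.62707157,  0.12314702]), 'ft_torque': array([ 0.05428843,  0.01704556, -0.01894102]), 'finger_gap': 0.08551746567566026}
```

View pics/scene0.png

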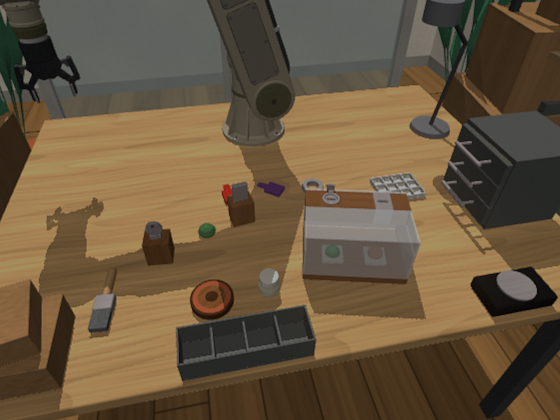

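View pics/top0.png

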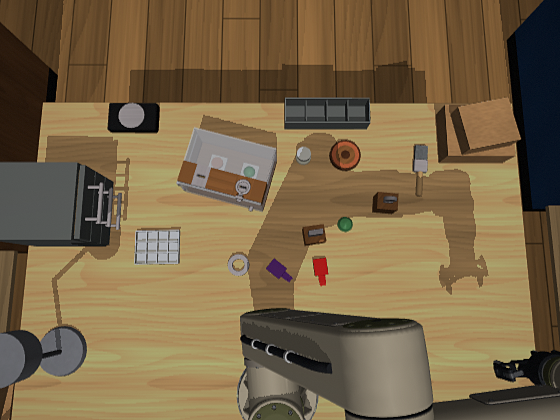

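View pics/wrist0.png

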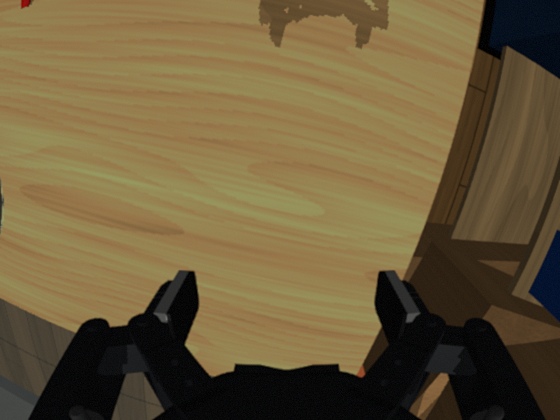

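The scene view shows two stands: the gauge, with its rectangular grip, at about (240,190), and the key at (155,235). The case is at about (360,235). In the top view the stands are at (314,235) and (386,203), with the keyway bezel at (243,187). I'll enlarge these next.

```bash
python3 - <<'E'
import cv2,numpy as np
t=cv2.imread('pics/top0.png');s=cv2.imread('pics/scene0.png')
a=cv2.resize(t[115:275,165:425],None,fx=3,fy=3,interpolation=cv2.INTER_CUBIC)
b=cv2.resize(s[160:290,130:430],None,fx=2.66,fy=2.66,interpolation=cv2.INTER_CUBIC)
cv2.imwrite('pics/ta.png',a);cv2.imwrite('pics/sb.png',b)
E
```

```text
(no output)
```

View pics/ta.png

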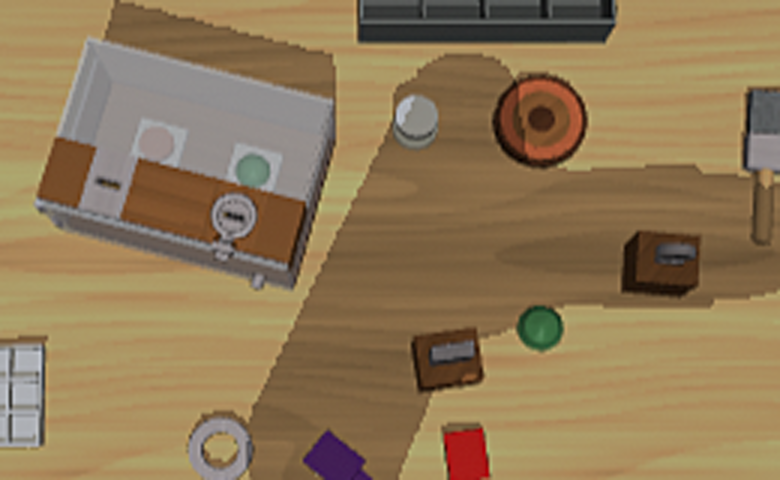

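View pics/sb.png

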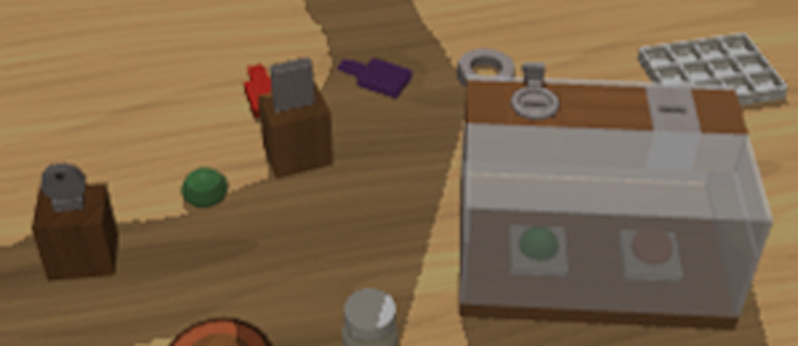

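```bash
cat >> h.py <<'E'
from scipy.spatial.transform import Rotation as R
from scipy.optimize import least_squares
def ld(fn): return np.load('pics/'+fn+'.npz')
def ray(d,p):
    K=d['mtx']; v=np.array([(p[0]-K[0,2])/K[0,0],(p[1]-K[1,2])/K[1,1]])
    if 'mount' in d:
        r=np.hypot(*v); c=np.array([*(v/r*np.sin(r)),np.cos(r)]) if r>1e-9 else np.array([0,0,1.])
        q=d['q'];Rt=R.from_quat([q[1],q[2],q[3],q[0]]).as_matrix();M=d['mount']
        return Rt@M[:3,3]+d['tcp'],Rt@M[:3,:3]@c
    T=d['camera_from_world'];c=np.array([*v,1]);c/=np.linalg.norm(c)
    return -T[:3,:3].T@T[:3,3],T[:3,:3].T@c
def atz(d,p,z):
    o,v=ray(d,p);return o+v*(z-o[2])/v[2]
def proj(d,X):
    X=np.asarray(X,float);K=d['mtx']
    if 'mount' in d:
        q=d['q'];Rt=R.from_quat([q[1],q[2],q[3],q[0]]).as_matrix();M=d['mount']
        c=M[:3,:3].T@(Rt.T@(X-d['tcp'])-M[:3,3]);r=np.hypot(c[0],c[1]);th=np.arctan2(r,c[2]);u=c[:2]/r*th
    else:
        T=d['camera_from_world'];c=T[:3,:3]@X+T[:3,3];u=c[:2]/c[2]
    return np.array([K[0,0]*u[0]+K[0,2],K[1,1]*u[1]+K[1,2]])
def tri(obs):
    A=np.zeros((3,3));b=np.zeros(3)
    for d,p in obs:
        o,v=ray(d,p);P=np.eye(3)-np.outer(v,v);A+=P;b+=P@o
    X=np.linalg.solve(A,b)
    return X,[np.round(proj(d,X)-p,2) for d,p in obs]
E
python3 - <<'E'
from h import *
t=ld('top0');s=ld('scene0')
T=lambda x,y:np.array([x/3+165-.33,y/3+115-.33]); S=lambda x,y:np.array([x/2.66+130-.3,y/2.66+160-.3])
for n,a,b in [('gauge',T(452,350),S(292,68)),('slot',T(108,184),S(672,108)),('keyw',T(234,215),S(537,101)),('bow',T(676,246),S(63,167))]:
    print(n,tri([(t,a),(s,b)]),atz(t,a,.14),atz(t,a,.12))
a=atz(t,T(108,184),.14);b=atz(t,T(234,215),.14);print(a-b,np.hypot(*(a-b)[:2]),np.degrees(np.arctan2(-(a-b)[0],(a-b)[1])))
E
```

```text
gauge (array([ 0.45369477, -0.10565838,  0.11554776]), [array([-0.46, -0.06]), array([-0.51, -0.01])]) [ 0.45067532 -0.10500823  0.14      ] [ 0.4530037  -0.10658553  0.12      ]
slot (array([0.6043638 , 0.211031  , 0.13917174]), [array([-0.37, -0.14]), array([-0.47,  0.05])]) [0.60376298 0.20984957 0.14      ] [0.60872497 0.21368887 0.12      ]
keyw (array([0.57496254, 0.09539899, 0.1421522 ]), [array([-0.76, -0.22]), array([-0.93,  0.06])]) [0.57482047 0.09351436 0.14      ] [0.57928455 0.0953523  0.12      ]
bow (array([ 0.550981  , -0.31576452,  0.11808553]), [array([-0.4,  0. ]), array([-0.5 , -0.03])]) [ 0.54663719 -0.31126987  0.14      ] [ 0.55061643 -0.31639556  0.12      ]
[0.02894251 0.11633521 0.        ] 0.11988140334834549 -13.970729883823813
```

move_arm(commands=[[[0.66, 0.94, 0], [0, 0, 0.9], 1], [[0.66, 0.94, 0], [0, 0, 0.9], 1], [[0.66, 0.94, 0], [0, 0, 0.9], 1], [[0.66, 0.94, 0], [0, 0, 0.9], 1], [[0.66, 0.94, 0], [0, 0, 0.9], 1]])

```text
clock: 0.65
tcp_pos: [0.2675, -0.3693, 0.2501]
orientation: [-0.0, 0.907, 0.421, 0.0]
wrist_force: [0.4, -0.2, -0.1]
finger_gap: 0.0854
```

move_arm(commands=[[[0.66, 0.94, 0], [0, 0, 0.9], 1], [[0.66, 0.94, 0], [0, 0, 0.9], 1], [[0.66, 0.94, 0], [0, 0, 0.9], 1], [[0.66, 0.94, 0], [0, 0, 0.9], 1], [[0.66, 0.94, 0], [0, 0, 0.9], 1]])

```text
clock: 1.15
tcp_pos: [0.3995, -0.1812, 0.2503]
orientation: [0.0, 0.732, 0.681, 0.0]
wrist_force: [0.3, 0.1, 0.6]
finger_gap: 0.0852
```

move_arm(commands=[[[0.66, 0.94, 0], [0, 0, 0.9], 1], [[0.4, 0.5, 0], [0, 0, 0.9], 1], [[0, 0, 0], [0, 0, 0.3], 1], [[0, 0, 0], [0, 0, 0], 1]])

```text
clock: 1.55
tcp_pos: [0.4415, -0.1244, 0.25]
orientation: [-0.0, 0.626, 0.78, -0.0]
wrist_force: [0.4, -0.1, -0.2]
finger_gap: 0.0851
```

```bash
python3 - <<'E'
from h import *
d=snap('wrist','w1');print(d['tcp'],d['q'])
t=snap('top','t1')
E
```

```text
[ 0.44147557 -0.12438937  0.25000453] [-3.13445464e-04  6.25927798e-01  7.79880943e-01 -9.50896253e-05]
```

View pics/w1.png

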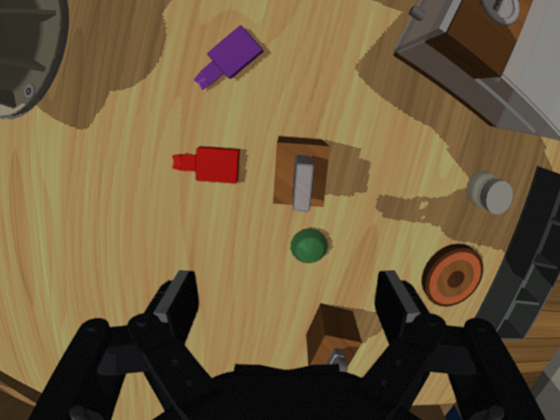

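The wrist view shows the gauge's grip in its stand at (304,183), with jade at (309,245) and the key stand at the bottom. I'll zoom in.

```bash
python3 - <<'E'
import cv2
t=cv2.imread('pics/w1.png')
cv2.imwrite('pics/w1a.png',cv2.resize(t[125:225,260:360],None,fx=6,fy=6,interpolation=cv2.INTER_CUBIC))
t=cv2.imread('pics/t1.png')
cv2.imwrite('pics/t1a.png',cv2.resize(t[140:260,180:420],None,fx=3.3,fy=3.3,interpolation=cv2.INTER_CUBIC))
E
```

```text
(no output)
```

View pics/w1a.png

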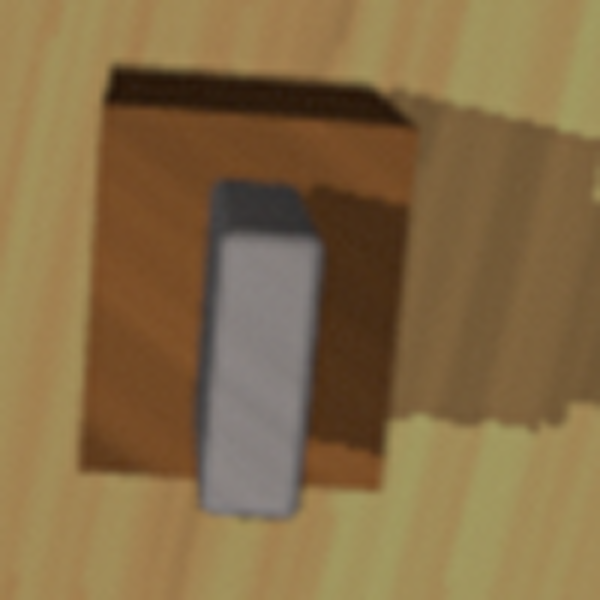

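```bash
python3 - <<'E'
from h import *
d=ld('w1');C=lambda p:np.array(p)/6+[260,125]-0.42
for z,ps in((.12,[(220,235),(322,240),(299,518),(202,512)]),(.07,[(108,103),(418,127),(381,490),(80,470)])):
    P=np.array([atz(d,C(p),z) for p in ps]);print(P.mean(0),[np.round(np.linalg.norm(P[i]-P[i-1])*1000,1) for i in range(4)])
    for a,b in((3,0),(2,1)):
        v=P[a]-P[b];print(np.degrees(np.arctan2(v[0],-v[1])))
t=ld('top0');s=ld('scene0')
T=np.array([452/3+165-.33,350/3+115-.33]);S=np.array([292/2.66+130-.3,68/2.66+160-.3])
print(tri([(d,C((261,376))),(t,T),(s,S)]))
q=d['q'];print(R.from_quat([q[1],q[2],q[3],q[0]]).as_matrix())
E
```

```text
[ 0.45116606 -0.10599829  0.12      ] [np.float64(38.4), np.float64(13.5), np.float64(38.7), np.float64(13.3)]
9.341662233951673
9.141576473799656
[ 0.45151118 -0.10592458  0.07      ] [np.float64(59.9), np.float64(48.5), np.float64(59.8), np.float64(49.3)]
7.811290628524454
8.551799398763798
(array([ 0.45276356, -0.10601904,  0.11506738]), [array([ 1.56, -0.6 ]), array([-0.34,  0.29]), array([-0.69, -0.07])])
[[-2.16428588e-01  9.76298262e-01 -6.07938767e-04]
 [ 9.76298381e-01  2.16428766e-01  2.44071284e-04]
 [ 3.69861808e-04 -5.40705631e-04 -9.99999785e-01]]
```

move_arm(commands=[[[0.24, 0.46, 0], [0, 0, -0.44], 0.5], [[0, 0, -0.9], [0, 0, 0], 0.5], [[0, 0, -0.9], [0, 0, 0], 0.3], [[0, 0, 0], [0, 0, 0], 0.3]])

```text
clock: 2.05
tcp_pos: [0.4473, -0.1063, 0.1743]
orientation: [-0.004, 0.651, 0.759, -0.001]
wrist_force: [-1.4, 0.1, 0.2]
finger_gap: 0.0557
```

```bash
python3 - <<'E'
from h import *
d=snap('wrist','w2');print(d['tcp'],d['q'])
t=cv2.imread('pics/w2.png')
cv2.imwrite('pics/w2a.png',cv2.resize(t[150:350,180:400],None,fx=3,fy=3,interpolation=cv2.INTER_CUBIC))
E
```

```text
[ 0.44732591 -0.10625298  0.17431251] [-0.00408307  0.65131483  0.75879554 -0.00128806]
```

View pics/w2a.png

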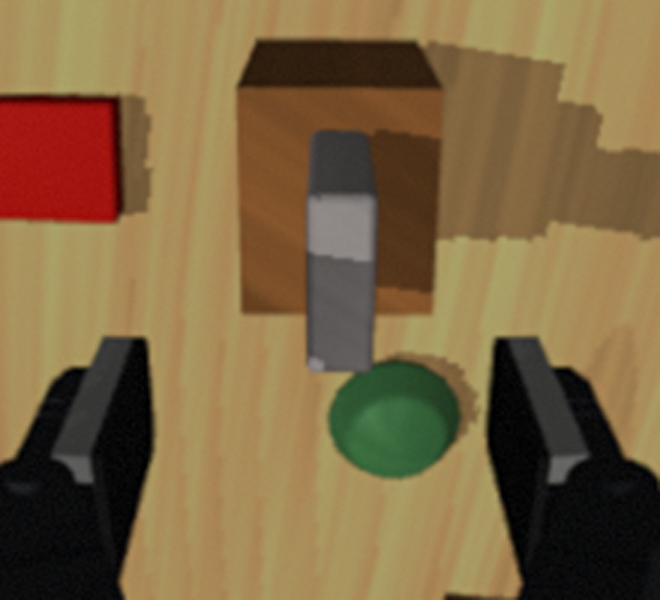

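```bash
python3 - <<'E'
from h import *
st=env.get_state();print(st['tcp_pos'],st['orientation'],st['qvel'].round(3))
d=ld('w2');C=lambda p:np.array(p)/3+[180,150]-0.33
for z,ps in((.12,[(308,193),(377,196),(373,370),(307,367)]),(.07,[(238,86),(442,88),(433,313),(241,313)])):
    P=np.array([atz(d,C(p),z) for p in ps]);print(P.mean(0),[np.round(np.linalg.norm(P[i]-P[i-1])*1000,1) for i in range(4)])
    for a,b in((3,0),(2,1)):
        v=P[a]-P[b];print(np.degrees(np.arctan2(v[0],-v[1])))
P1=np.array([(261,376)])[0]/6+[260,125]-0.42
print(tri([(d,C((341,281))),(ld('w1'),P1)]))
E
```

```text
[ 0.44873661 -0.10682688  0.17675845] [-0.0024846   0.6512402   0.7588672  -0.00077396] [ 0.001 -0.029  0.08   0.028  0.    -0.003]
[ 0.45115429 -0.10528794  0.12      ] [np.float64(38.1), np.float64(13.3), np.float64(38.2), np.float64(13.7)]
8.1908293564465
8.781092329214957
[ 0.45129258 -0.1059182   0.07      ] [np.float64(60.0), np.float64(48.9), np.float64(59.5), np.float64(49.8)]
7.949276598555785
8.831763732373126
(array([ 0.45158247, -0.10697306,  0.11422809]), [array([0.22, 0.07]), array([-0.16, -0.06])])
```

move_arm(commands=[[[0, 0, -0.7], [0, 0, 0], 0.3], [[0, 0, -0.7], [0, 0, 0], 0.2], [[0, 0, -0.5], [0, 0, 0], 0.2], [[0, 0, 0], [0, 0, 0], 0.2], [[0, 0, 0], [0, 0, 0], 0.2]])

```text
clock: 2.6
tcp_pos: [0.4518, -0.1078, 0.104]
orientation: [0.001, 0.651, 0.759, 0.0]
wrist_force: [-0.3, -0.3, -0.6]
finger_gap: 0.0512
```

```bash
python3 - <<'E'
from h import *
d=snap('wrist','w3');print(d['tcp'],d['q'])
E
```

```text
[ 0.45180053 -0.10778331  0.10402129] [8.40876839e-04 6.50851057e-01 7.59204909e-01 3.16535108e-04]
```

View pics/w3.png

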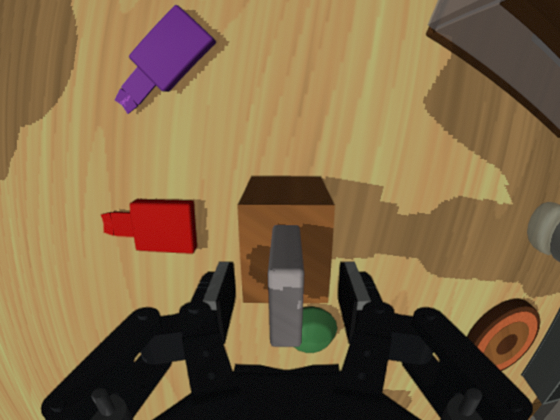

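move_arm(commands=[[[0, 0.05, -0.1], [0, 0, 0], 0.2], [[0, 0, 0], [0, 0, 0], -0.3], [[0, 0, 0], [0, 0, 0], -1], [[0, 0, 0], [0, 0, 0], -1], [[0, 0, 0], [0, 0, 0], -1]], newtons=60)

```text
clock: 3.15
tcp_pos: [0.4512, -0.1051, 0.0989]
orientation: [0.0, 0.65, 0.76, 0.0]
wrist_force: [-0.2, 0.6, 3.9]
finger_gap: 0.0136
```

move_arm(commands=[[[0, 0, 0], [0, 0, 0], -1], [[0, 0, 0], [0, 0, 0], -1], [[0, 0, 0], [0, 0, 0], -1]])

```text
clock: 3.45
tcp_pos: [0.4513, -0.1051, 0.0989]
orientation: [0.0, 0.65, 0.76, 0.0]
wrist_force: [0.4, 1.0, 5.4]
finger_gap: 0.0135
```

move_arm(commands=[[[0, 0, 0.3], [0, 0, 0], -1], [[0, 0, 0.8], [0, 0, 0], -1], [[0, 0, 0.9], [0, 0, 0], -1], [[0, 0, 0.7], [0, 0, 0], -1], [[0.44, 0.83, 0.1], [0, 0, -0.36], -1]])

```text
clock: 3.95
tcp_pos: [0.4696, -0.0745, 0.2137]
orientation: [0.003, 0.672, 0.741, 0.0]
wrist_force: [1.8, -0.8, -2.2]
finger_gap: 0.0134
```

move_arm(commands=[[[0.44, 0.83, 0.1], [0, 0, -0.36], -1], [[0.44, 0.83, 0.1], [0, 0, -0.36], -1], [[0.44, 0.83, 0.1], [0, 0, -0.36], -1], [[0.44, 0.83, 0.1], [0, 0, -0.36], -1], [[0.44, 0.83, 0.1], [0, 0, -0.36], -1]])

```text
clock: 4.45
tcp_pos: [0.5567, 0.0957, 0.2299]
orientation: [-0.0, 0.758, 0.652, -0.0]
wrist_force: [0.4, -0.3, -0.4]
finger_gap: 0.0134
```

move_arm(commands=[[[0.44, 0.83, 0.1], [0, 0, -0.36], -1], [[0.44, 0.83, 0.0], [0, 0, -0.36], -1], [[0, 0, 0], [0, 0, 0], -1], [[0, 0, 0], [0, 0, 0], -1], [[0, 0, 0], [0, 0, 0], -1]])

```text
clock: 4.95
tcp_pos: [0.591, 0.16, 0.2337]
orientation: [-0.0, 0.789, 0.614, -0.001]
wrist_force: [-0.6, 0.5, -0.7]
finger_gap: 0.0134
```

```bash
python3 - <<'E'
from h import *
d=snap('wrist','w4');print(d['tcp'],d['q'])
snap('top','t4')
E
```

```text
[0.59099598 0.15998757 0.23366514] [-2.83541581e-04  7.89075085e-01  6.14296189e-01 -7.88446951e-04]
```

View pics/w4.png

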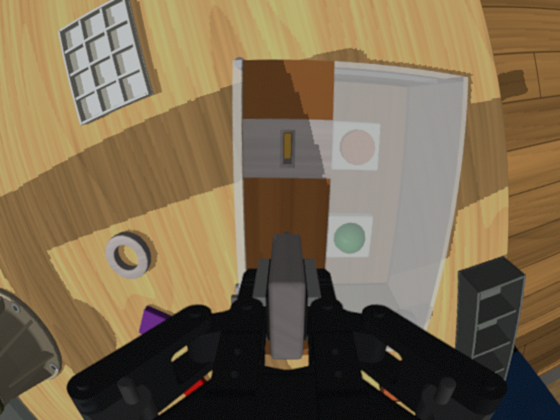

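The wrist view shows the slot at (288,148) in its grey plate, with the held gauge at (287,295). I'll zoom in for the slot's corners.

```bash
python3 - <<'E'
import cv2
t=cv2.imread('pics/w4.png')
cv2.imwrite('pics/w4a.png',cv2.resize(t[110:190,235:335],None,fx=7,fy=7,interpolation=cv2.INTER_CUBIC))
cv2.imwrite('pics/w4b.png',cv2.resize(t[220:370,230:350],None,fx=4,fy=4,interpolation=cv2.INTER_CUBIC))
E
```

```text
(no output)
```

View pics/w4a.png

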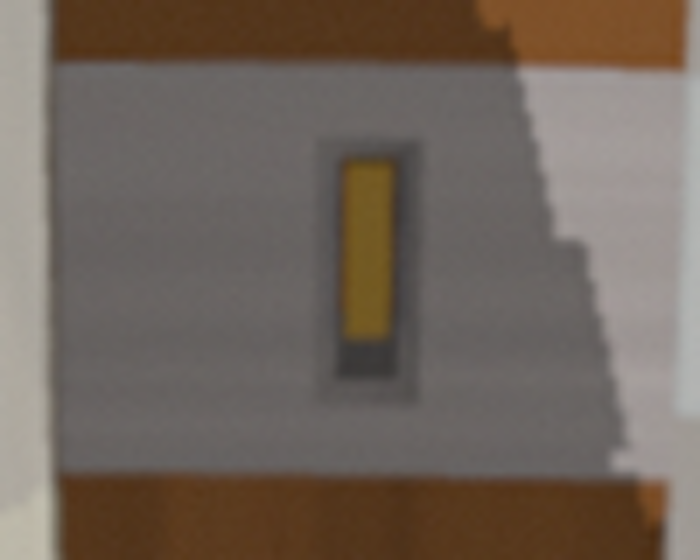

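View pics/w4b.png

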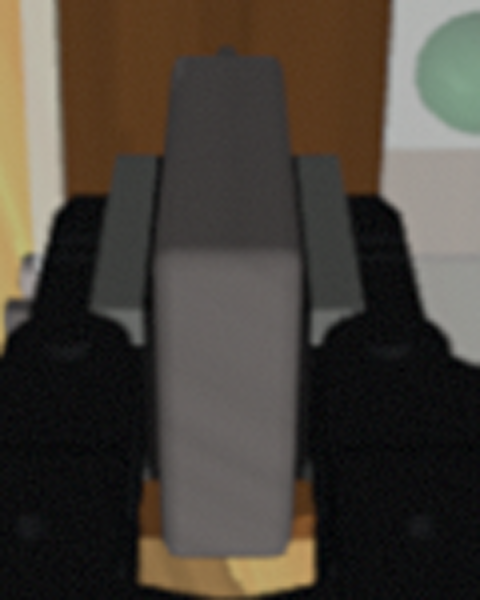

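```bash
python3 - <<'E'
from h import *
d=ld('w4');A=lambda p:np.array(p)/7+[235,110]-0.43;B=lambda p:np.array(p)/4+[230,220]-.375
def f(n,ps,z):
    P=np.array([atz(d,p,z) for p in ps]);print(n,P.mean(0),[np.round(np.linalg.norm(P[i]-P[i-1])*1000,1) for i in range(len(P))])
    for a,b in((0,3),(1,2)) if len(P)==4 else ():
        v=P[a]-P[b];print(np.degrees(np.arctan2(-v[0],v[1])))
    return P
f('chamf',[A(p) for p in[(318,142),(422,142),(417,405),(315,405)]],.14)
f('inner',[A(p) for p in[(338,156),(398,156),(396,379),(337,379)]],.138)
f('plate',[A(p) for p in[(53,63),(686,68),(668,481),(56,472)]],.14)
z=d['tcp'][2]
f('gtop',[B(p) for p in[(157,252),(300,250),(286,553),(170,553)]],z+.0211)
f('gbot',[B(p) for p in[(174,60),(280,60)]],z-.0289)
q=d['q'];print(R.from_quat([q[1],q[2],q[3],q[0]]).as_matrix().round(4), np.degrees(2*np.arctan2(q[2],q[1]))-90)
t=ld('top0');s=ld('scene0')
T=lambda x,y:np.array([x/3+165-.33,y/3+115-.33]); S=lambda x,y:np.array([x/2.66+130-.3,y/2.66+160-.3])
print(tri([(d,A((368,273))),(t,T(108,184)),(s,S(672,108))]))
E
```

```text
chamf [0.60438807 0.21027925 0.14      ] [np.float64(25.5), np.float64(9.8), np.float64(25.5), np.float64(9.9)]
-15.018909381503123
-14.947043948512263
inner [0.60440603 0.21063077 0.138     ] [np.float64(21.8), np.float64(5.7), np.float64(21.8), np.float64(5.7)]
-14.524653904860138
-14.490976009375846
plate [0.60427507 0.21067947 0.14      ] [np.float64(40.0), np.float64(59.9), np.float64(40.4), np.float64(60.0)]
-15.225586909389579
-15.099217992553179
gtop [0.59140528 0.15993479 0.25476514] [np.float64(38.3), np.float64(13.0), np.float64(38.5), np.float64(12.3)]
-13.670203549043377
-14.701977727399713
gbot [0.5954499  0.17666747 0.20476514] [np.float64(13.4), np.float64(13.4)]
[[ 2.453e-01  9.695e-01 -1.600e-03]
 [ 9.695e-01 -2.453e-01 -5.000e-04]
 [-9.000e-04 -1.400e-03 -1.000e+00]] -14.198372855261525
(array([0.60442801, 0.21074114, 0.13944604]), [array([-0.11, -0.58]), array([-0.28, -0.19]), array([-0.55, -0.  ])])
```

move_arm(commands=[[[0.16, 0.63, 0], [0, 0, -0.08], -1], [[0.16, 0.63, 0], [0, 0, 0], -1], [[0, 0, 0], [0, 0, 0], -1], [[0, 0, -0.5], [0, 0, 0], -1], [[0, 0, 0], [0, 0, 0], -1]])

```text
clock: 5.55
tcp_pos: [0.6029, 0.2097, 0.2122]
orientation: [-0.001, 0.793, 0.61, -0.002]
wrist_force: [-0.1, -0.5, -1.7]
finger_gap: 0.0133
```

move_arm(commands=[[[0, 0, 0], [0, 0, 0], -1], [[0, 0, 0], [0, 0, 0], -1]])

```text
clock: 5.75
tcp_pos: [0.6047, 0.2103, 0.2153]
orientation: [0.0, 0.793, 0.61, 0.0]
wrist_force: [-0.2, -0.2, 0.2]
finger_gap: 0.0132
```

```bash
python3 - <<'E'
from h import *
d=snap('wrist','w5');print(d['tcp'],d['q'],np.degrees(2*np.arctan2(d['q'][2],d['q'][1]))-90)
snap('scene','s5')
t=cv2.imread('pics/w5.png')
cv2.imwrite('pics/w5a.png',cv2.resize(t[200:370,210:370],None,fx=3.5,fy=3.5,interpolation=cv2.INTER_CUBIC))
t=cv2.imread('pics/s5.png')
cv2.imwrite('pics/s5a.png',cv2.resize(t[120:240,280:440],None,fx=4,fy=4,interpolation=cv2.INTER_CUBIC))
E
```

```text
[0.60467327 0.21025156 0.21526353] [2.66672590e-04 7.92766672e-01 6.09525055e-01 3.75627670e-04] -14.889652184033253
```

View pics/w5a.png

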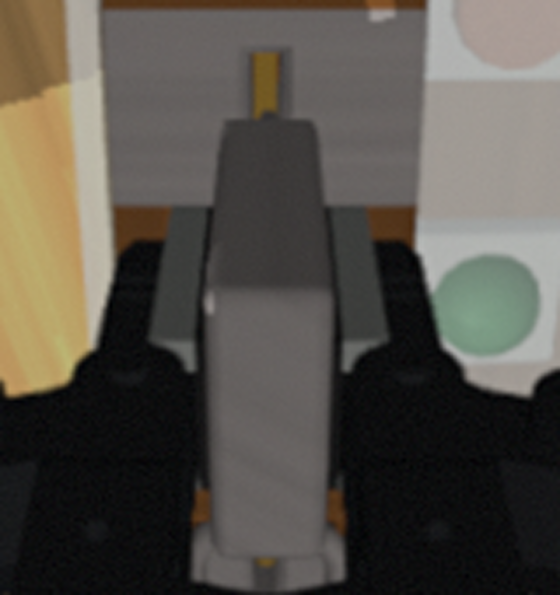

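View pics/s5a.png

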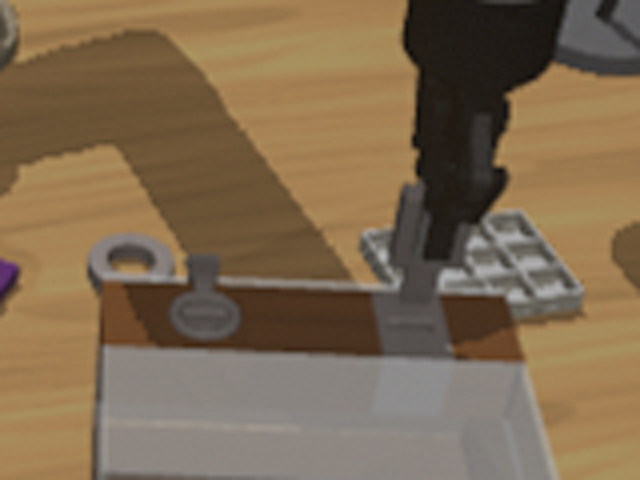

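move_arm(commands=[[[-0.01, 0, -0.3], [0, 0, 0], -1], [[0, 0, -0.2], [0, 0, 0], -1], [[0, 0, -0.1], [0, 0, 0], -1], [[0, 0, 0], [0, 0, 0], -1], [[0, 0, 0], [0, 0, 0], -1]])

```text
clock: 6.35
tcp_pos: [0.6039, 0.211, 0.19]
orientation: [-0.0, 0.792, 0.61, -0.0]
wrist_force: [-0.7, 0.7, -1.1]
finger_gap: 0.0136
```

move_arm(commands=[[[0, 0, -0.1], [0, 0, 0], -1], [[0, 0, -0.1], [0, 0, 0], -1], [[0, 0, -0.1], [0, 0, 0], -1], [[0, 0, -0.1], [0, 0, 0], -1], [[0, 0, 0], [0, 0, 0], -1]])

```text
clock: 6.85
tcp_pos: [0.6042, 0.211, 0.1739]
orientation: [0.0, 0.792, 0.61, 0.0]
wrist_force: [1.1, 0.6, -0.6]
finger_gap: 0.0133
```

move_arm(commands=[[[0, 0, -0.06], [0, 0, 0], -1], [[0, 0, -0.06], [0, 0, 0], -1], [[0, 0, 0], [0, 0, 0], -1], [[0, 0, 0], [0, 0, 0], -1]])

```text
clock: 7.25
tcp_pos: [0.604, 0.211, 0.1693]
orientation: [-0.0, 0.792, 0.61, -0.0]
wrist_force: [1.0, 0.5, -0.1]
finger_gap: 0.0132
```

move_arm(commands=[[[0, 0, -0.05], [0, 0, 0], -1], [[0, 0, -0.05], [0, 0, 0], -1], [[0, 0, 0], [0, 0, 0], -1], [[0, 0, 0], [0, 0, 0], -1]])

```text
clock: 7.65
tcp_pos: [0.6041, 0.211, 0.1689]
orientation: [0.001, 0.792, 0.61, 0.001]
wrist_force: [-5.6, -0.9, 17.2]
finger_gap: 0.0134
```

```bash
python3 - <<'E'
from h import *
d=snap('wrist','w6');print(d['tcp'],env.get_state()['wrist_force'])
snap('scene','s6')
t=cv2.imread('pics/w6.png')
cv2.imwrite('pics/w6a.png',cv2.resize(t[200:370,210:370],None,fx=3.5,fy=3.5,interpolation=cv2.INTER_CUBIC))
t=cv2.imread('pics/s6.png')
cv2.imwrite('pics/s6a.png',cv2.resize(t[140:240,320:440],None,fx=5,fy=5,interpolation=cv2.INTER_CUBIC))
E
```

```text
[0.60408633 0.21100181 0.16886778] [-5.45603752 -1.64559911 16.77400405]
```

View pics/w6a.png

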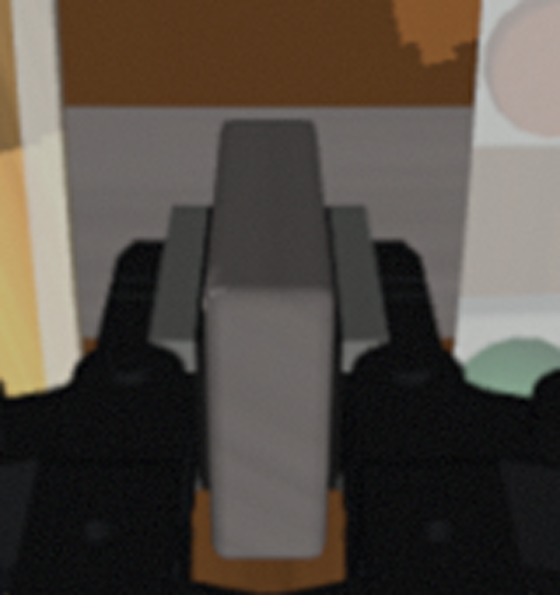

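View pics/s6a.png

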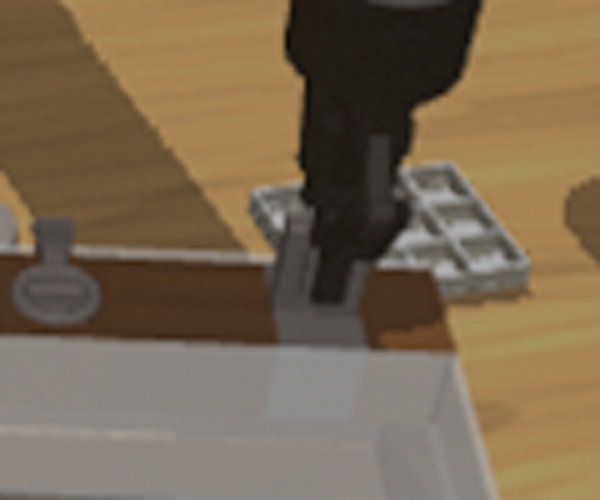

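move_arm(commands=[[[0, 0, 0.07], [0, 0, 0], -1], [[0, 0, 0], [0, 0, 0], -0.4], [[0, 0, 0], [0, 0, 0], -0.2], [[0, 0, 0], [0, 0, 0], -0.1], [[0, 0, 0.2], [0, 0, 0], -0.1]])

```text
clock: 8.25
tcp_pos: [0.6032, 0.2108, 0.1748]
orientation: [-0.001, 0.792, 0.61, -0.001]
wrist_force: [0.6, 0.6, -0.3]
finger_gap: 0.0383
```

move_arm(commands=[[[0, 0, 0.8], [0, 0, 0], -0.1], [[0, 0, 0.9], [0, 0, 0], -0.1], [[0, -0.8, 0.3], [0, 0, 0], 0.2], [[0, -0.8, 0], [0, 0, 0], 0.2], [[0, 0, 0], [0, 0, 0], 0.2]])

```text
clock: 8.75
tcp_pos: [0.6047, 0.144, 0.2577]
orientation: [0.001, 0.794, 0.609, 0.0]
wrist_force: [-0.1, 0.4, -0.1]
finger_gap: 0.0511
```

```bash
python3 - <<'E'
from h import *
d=snap('wrist','w7');print(d['tcp'],d['q'],env.get_state()['wrist_force'])
snap('scene','s7')
t=cv2.imread('pics/s7.png')
cv2.imwrite('pics/s7a.png',cv2.resize(t[130:240,290:440],None,fx=5,fy=5,interpolation=cv2.INTER_CUBIC))
E
```

```text
[0.60470424 0.14402434 0.25768625] [9.69039667e-04 7.93544858e-01 6.08510822e-01 4.45985598e-04] [-0.50672565  0.87984602  0.72936696]
```

View pics/w7.png

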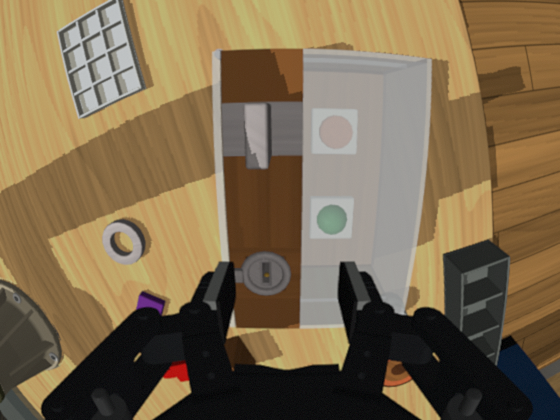

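View pics/s7a.png

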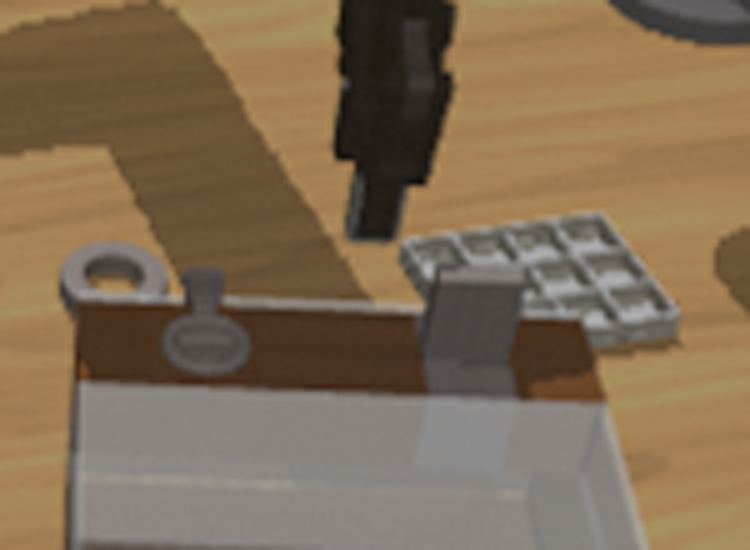

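The gauge stands in the slot with its grip on the plate, at (257,135). The lock bezel and keyway are at (267,273). Next I'll measure the keyway and key.

```bash
python3 - <<'E'
import cv2
t=cv2.imread('pics/w7.png')
cv2.imwrite('pics/w7a.png',cv2.resize(t[240:310,220:310],None,fx=8,fy=8,interpolation=cv2.INTER_CUBIC))
E
```

```text
(no output)
```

View pics/w7a.png

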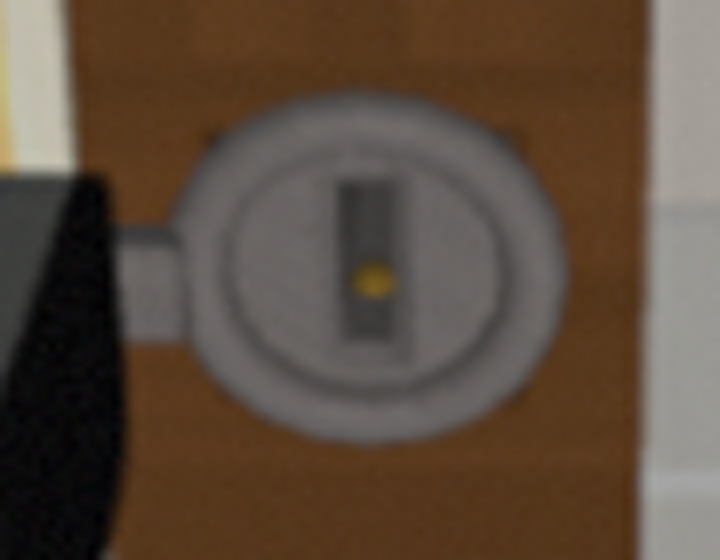

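```bash
python3 - <<'E'
from h import *
d=ld('w7');A=lambda p:np.array(p)/8+[220,240]-0.44
print('key',atz(d,A((367,260)),.138),atz(d,A((370,266)),.1435))
P=[atz(d,A(p),.138) for p in [(338,178),(397,178),(395,342),(342,342)]]
print(np.mean(P,0),[np.linalg.norm(P[i]-P[i-1]) for i in range(4)])
for a,b in((0,3),(1,2)):
    v=P[a]-P[b];print(np.degrees(np.arctan2(-v[0],v[1])))
# prediction from slot
yw=np.radians(-14.8);print(np.array([.6043,.2105])-.12*np.array([-np.sin(yw),np.cos(yw)]))
E
```

```text
key [0.57371573 0.09501814 0.138     ] [0.57498752 0.09712579 0.1435    ]
[0.57376072 0.09482002 0.138     ] [np.float64(0.020166571487460913), np.float64(0.006206556566221688), np.float64(0.020161472551205532), np.float64(0.005753612854403881)]
-15.620191403411143
-16.908272125144283
[0.57364651 0.09448119]
```

move_arm(commands=[[[-0.05, -0.41, 0], [0, 0, 1], 0.2], [[-0.05, -0.41, 0], [0, 0, 1], 0.2], [[-0.05, -0.41, 0], [0, 0, 1], 0.2], [[-0.05, -0.41, 0], [0, 0, 1], 0.2], [[-0.05, -0.41, 0], [0, 0, 1], 0.2]])

```text
clock: 9.35
tcp_pos: [0.5938, 0.0656, 0.256]
orientation: [-0.0, 0.533, 0.846, -0.0]
wrist_force: [-0.5, -0.7, 0.4]
finger_gap: 0.0515
```

move_arm(commands=[[[-0.05, -0.41, 0], [0, 0, 1], 0.2], [[-0.05, -0.41, 0], [0, 0, 1], 0.2], [[-0.05, -0.41, 0], [0, 0, 1], 0.2], [[-0.05, -0.41, 0], [0, 0, 1], 0.2], [[-0.05, -0.41, 0], [0, 0, 1], 0.2]])

```text
clock: 9.85
tcp_pos: [0.584, -0.0165, 0.256]
orientation: [-0.0, 0.211, 0.977, 0.0]
wrist_force: [0.2, -0.1, -0.1]
finger_gap: 0.0515
```

move_arm(commands=[[[-0.05, -0.41, 0], [0, 0, 1], 0.2], [[-0.05, -0.41, 0], [0, 0, 1], 0.2], [[-0.05, -0.41, 0], [0, 0, 1], 0.2], [[-0.05, -0.41, 0], [0, 0, 1], 0.2], [[-0.05, -0.41, 0], [0, 0, 1], 0.2]])

```text
clock: 10.35
tcp_pos: [0.5742, -0.0985, 0.256]
orientation: [-0.0, -0.136, 0.991, 0.0]
wrist_force: [-0.4, 0.2, -0.2]
finger_gap: 0.0516
```

move_arm(commands=[[[-0.05, -0.41, 0], [0, 0, 1], 0.2], [[-0.05, -0.41, 0], [0, 0, 1], 0.2], [[-0.05, -0.41, 0], [0, 0, 1], 0.2], [[-0.05, -0.41, 0], [0, 0, 1], 0.2], [[-0.05, -0.41, 0], [0, 0, 1], 0.2]])

```text
clock: 10.85
tcp_pos: [0.5644, -0.1805, 0.256]
orientation: [-0.0, -0.466, 0.885, 0.0]
wrist_force: [-0.1, 0.3, 0.2]
finger_gap: 0.0513
```

move_arm(commands=[[[-0.05, -0.41, 0], [0, 0, 1], 0.2], [[-0.05, -0.41, 0], [0, 0, 1], 0.2], [[-0.05, -0.41, 0], [0, 0, 1], 0.2], [[-0.05, -0.41, 0], [0, 0, 1], 0.2], [[-0.05, -0.41, 0], [0, 0, 0.5], 0.2]])

```text
clock: 11.35
tcp_pos: [0.5545, -0.2625, 0.256]
orientation: [-0.0, 0.716, -0.698, -0.0]
wrist_force: [-0.0, 0.0, 0.5]
finger_gap: 0.0512
```

move_arm(commands=[[[0, 0, 0], [0, 0, 0], 0.2], [[0, 0, 0], [0, 0, 0], 0.2], [[0, 0, 0], [0, 0, 0], 0.2]])

```text
clock: 11.65
tcp_pos: [0.5543, -0.2618, 0.2562]
orientation: [-0.0, 0.714, -0.7, -0.0]
wrist_force: [0.7, -0.1, 0.6]
finger_gap: 0.0514
```

```bash
python3 - <<'E'
from h import *
d=snap('wrist','w8');print(d['tcp'],d['q'],env.get_state()['joint_pos'])
E
```

```text
[ 0.55433154 -0.26180688  0.25616133] [-1.01170810e-04  7.14298861e-01 -6.99840666e-01 -4.12496872e-04] [-5.72283418e-01  3.88216928e-01  1.68101276e-01  1.35120481e+00
  2.18695134e-04 -2.16388094e+00]
```

View pics/w8.png

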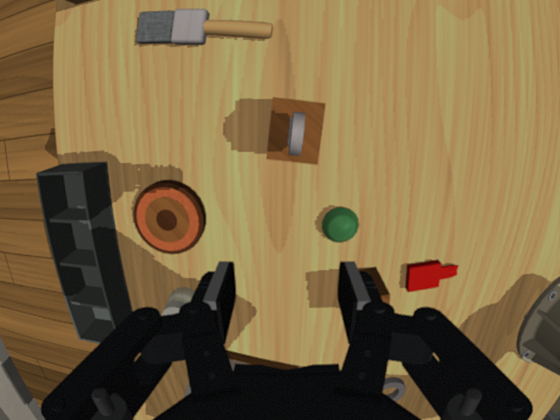

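```bash
python3 - <<'E'
import cv2
t=cv2.imread('pics/w8.png')
cv2.imwrite('pics/w8a.png',cv2.resize(t[90:180,250:340],None,fx=6.6,fy=6.6,interpolation=cv2.INTER_CUBIC))
E
```

```text
(no output)
```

View pics/w8a.png

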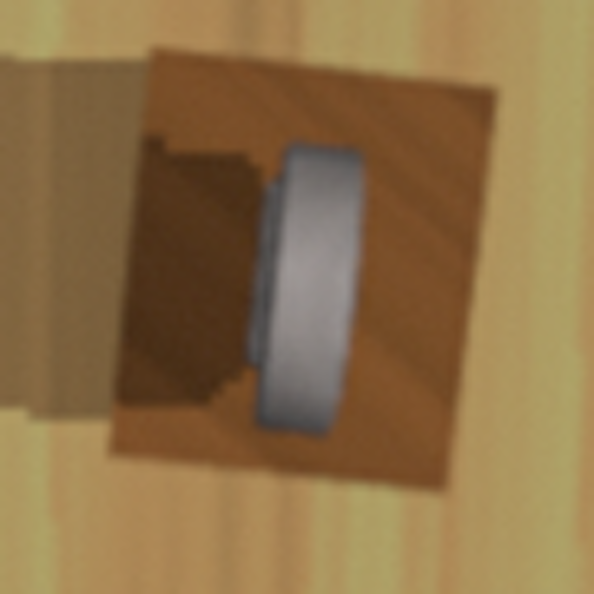

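```bash
python3 - <<'E'
from h import *
d=ld('w8');A=lambda p:np.array(p)/6.6+[250,90]-0.42
def f(n,ps,z):
    P=np.array([atz(d,A(p),z) for p in ps]);print(n,P.mean(0),[np.round(np.linalg.norm(P[i]-P[i-1])*1000,1) for i in range(len(P))])
    for a,b in((0,3),(1,2)):
        v=P[a]-P[b];print(np.degrees(np.arctan2(v[0],-v[1])))
f('stand',[(152,50),(496,90),(445,490),(110,455)],.07)
f('bow',[(288,146),(364,150),(325,436),(256,430)],.099)
f('bowtopmid',[(286,250),(362,250),(350,330),(275,330)],.118)
q=d['q'];print(np.degrees(2*np.arctan2(q[2],q[1]))+90)
E
```

```text
stand [ 0.54712119 -0.31991001  0.07      ] [np.float64(59.2), np.float64(49.1), np.float64(58.9), np.float64(49.2)]
-5.090771405066122
-5.006906154188689
bow [ 0.54697981 -0.31959546  0.099     ] [np.float64(37.7), np.float64(9.8), np.float64(38.1), np.float64(9.1)]
-5.000382786395127
-6.010036417123142
bowtopmid [ 0.54637629 -0.32142203  0.118     ] [np.float64(9.9), np.float64(9.2), np.float64(9.9), np.float64(9.1)]
-6.346085743711576
-6.722381025142618
1.1715459228516352
```

move_arm(commands=[[[-0.09, -0.73, 0], [0, 0, -0.8], 0.2], [[-0.09, -0.72, 0], [0, 0, 0], 0.2], [[0, 0, -0.9], [0, 0, 0], 0.1], [[0, 0, -0.9], [0, 0, 0], 0.1], [[0, 0, -0.6], [0, 0, 0], 0.1]])

```text
clock: 12.2
tcp_pos: [0.5462, -0.3198, 0.158]
orientation: [-0.0, -0.674, 0.739, 0.001]
wrist_force: [1.1, -0.2, 0.1]
finger_gap: 0.0468
```

move_arm(commands=[[[0, 0, 0], [0, 0, 0], 0.1], [[0, 0, 0], [0, 0, 0], 0.1], [[0, 0, 0], [0, 0, 0], 0.1]])

```text
clock: 12.5
tcp_pos: [0.548, -0.3213, 0.1625]
orientation: [0.0, -0.674, 0.738, -0.002]
wrist_force: [0.4, -0.5, 0.3]
finger_gap: 0.047
```

```bash
python3 - <<'E'
from h import *
d=snap('wrist','w9');print(d['tcp'],d['q'],env.get_state()['wrist_force'])
t=cv2.imread('pics/w9.png')
cv2.imwrite('pics/w9a.png',cv2.resize(t[170:370,180:400],None,fx=3,fy=3,interpolation=cv2.INTER_CUBIC))
E
```

```text
[ 0.54802681 -0.32129343  0.16245873] [ 2.88461619e-04 -6.74254687e-01  7.38497260e-01 -1.52669956e-03] [-0.33625388 -0.1599      0.75235381]
```

View pics/w9a.png

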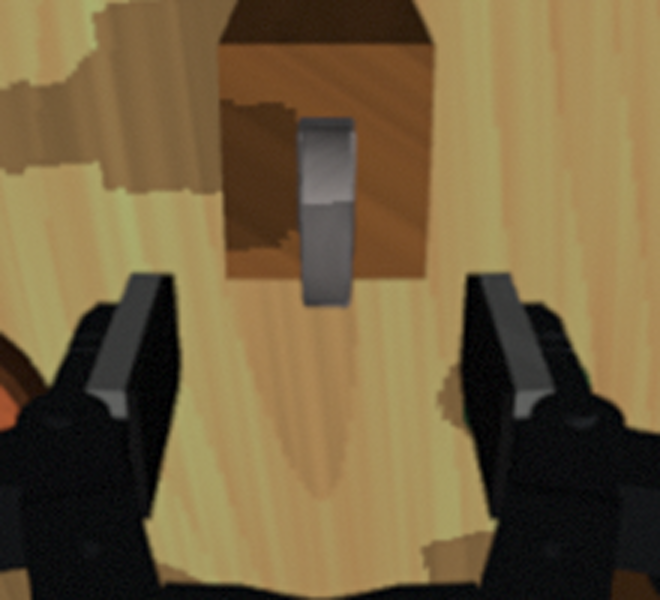

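move_arm(commands=[[[-0.02, 0.03, -0.8], [0, 0, 0], 0.1], [[0, 0, -0.4], [0, 0, 0], -0.1], [[0, 0, -0.26], [0, 0, 0], -0.1], [[0, 0, 0], [0, 0, 0], -0.1], [[0, 0, 0], [0, 0, 0], -0.1]])

```text
clock: 13.05
tcp_pos: [0.5467, -0.3203, 0.1032]
orientation: [0.0, -0.674, 0.739, -0.001]
wrist_force: [0.5, 0.2, 1.1]
finger_gap: 0.0384
```

move_arm(commands=[[[0, 0, 0], [0, 0, 0], -0.6], [[0, 0, 0], [0, 0, 0], -0.6], [[0, 0, 0], [0, 0, 0], -0.6]], newtons=60)

```text
clock: 13.35
tcp_pos: [0.5465, -0.3201, 0.1027]
orientation: [0.0, -0.674, 0.739, -0.001]
wrist_force: [0.1, -0.0, -0.7]
finger_gap: 0.0168
```

```bash
python3 - <<'E'
from h import *
d=snap('wrist','w10');print(d['tcp'],d['q'],env.get_state()['wrist_force'])
t=cv2.imread('pics/w10.png')
cv2.imwrite('pics/w10a.png',cv2.resize(t[200:370,180:400],None,fx=3,fy=3,interpolation=cv2.INTER_CUBIC))
E
```

```text
[ 0.54645821 -0.32009149  0.10270049] [ 1.00118664e-04 -6.74078973e-01  7.38659028e-01 -6.07088216e-04] [-0.3208025  -0.63516876 -0.28276318]
```

View pics/w10a.png

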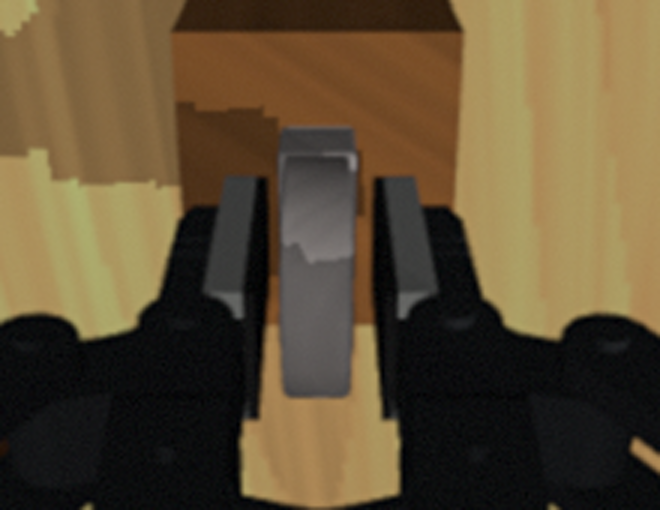

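move_arm(commands=[[[0, 0, 0.03], [0, 0, 0], -0.6], [[0, 0, 0], [0, 0, 0], -1], [[0, 0, 0], [0, 0, 0], -1], [[0, 0, 0], [0, 0, 0], -1], [[0, 0, 0], [0, 0, 0], -1]], newtons=80)

```text
clock: 13.9
tcp_pos: [0.5462, -0.3199, 0.1035]
orientation: [0.0, -0.674, 0.739, -0.0]
wrist_force: [-0.2, -0.2, 3.8]
finger_gap: 0.0084
```

```bash
python3 - <<'E'
from h import *
d=snap('wrist','w11');print(d['tcp'],d['q'],env.get_state()['wrist_force'])
t=cv2.imread('pics/w11.png')
cv2.imwrite('pics/w11a.png',cv2.resize(t[200:370,180:400],None,fx=3,fy=3,interpolation=cv2.INTER_CUBIC))
E
```

```text
[ 0.54624638 -0.31993403  0.1035125 ] [ 2.17874254e-05 -6.74086192e-01  7.38652647e-01 -2.69345231e-04] [-0.3139696  -0.30642195  3.74037785]
```

View pics/w11a.png

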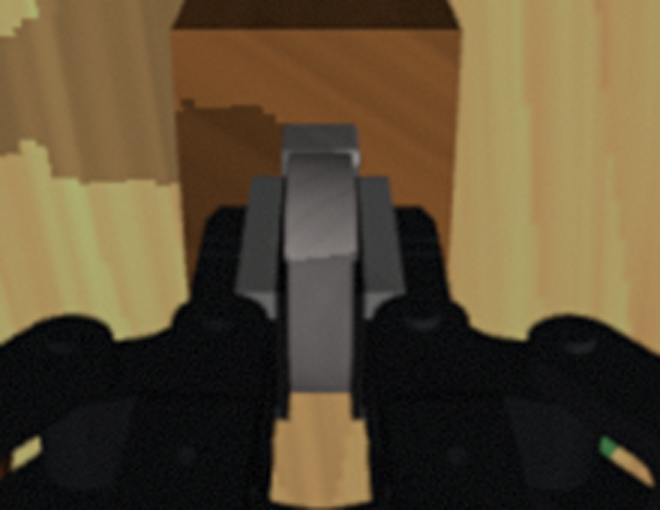

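move_arm(commands=[[[0, 0, 0.3], [0, 0, 0], -1], [[0, 0, 0.8], [0, 0, 0], -1], [[0, 0, 0.9], [0, 0, 0], -1], [[0, 0, 0.9], [0, 0, 0], -1], [[0, 0, 0.75], [0, 0, 0], -1]])

```text
clock: 14.45
tcp_pos: [0.5459, -0.3197, 0.2516]
orientation: [-0.0, -0.674, 0.739, -0.0]
wrist_force: [1.7, -0.3, -0.9]
finger_gap: 0.0087
```

move_arm(commands=[[[0.08, 0.9, 0], [0, 0, -0.1], -1], [[0.08, 0.9, 0], [0, 0, -0.1], -1], [[0.08, 0.9, 0], [0, 0, -0.1], -1], [[0.08, 0.9, 0], [0, 0, -0.1], -1], [[0.08, 0.9, 0], [0, 0, -0.1], -1]])

```text
clock: 14.95
tcp_pos: [0.5616, -0.1384, 0.2495]
orientation: [-0.0, -0.648, 0.762, 0.0]
wrist_force: [0.4, -0.2, 0.1]
finger_gap: 0.0087
```

move_arm(commands=[[[0.08, 0.9, 0], [0, 0, -0.1], -1], [[0.08, 0.9, 0], [0, 0, -0.1], -1], [[0.08, 0.9, 0], [0, 0, -0.1], -1], [[0.08, 0.9, 0], [0, 0, -0.1], -1], [[0.08, 0.9, 0], [0, 0, -0.1], -1]])

```text
clock: 15.45
tcp_pos: [0.5776, 0.0416, 0.2495]
orientation: [-0.0, -0.621, 0.784, 0.0]
wrist_force: [1.4, -0.5, 0.1]
finger_gap: 0.0087
```

move_arm(commands=[[[0.08, 0.9, 0], [0, 0, -0.1], -1], [[0.08, 0.9, 0], [0, 0, -0.1], -1], [[0.04, 0.7, 0], [0, 0, 0], -1], [[0, 0, 0], [0, 0, 0], -1], [[0, 0, 0], [0, 0, 0], -1]])

```text
clock: 15.95
tcp_pos: [0.5857, 0.1406, 0.2492]
orientation: [-0.001, -0.611, 0.792, -0.0]
wrist_force: [-0.7, 0.3, -0.1]
finger_gap: 0.0088
```

```bash
python3 - <<'E'
from h import *
d=snap('wrist','w12');q=d['q'];print(d['tcp'],q,env.get_state()['wrist_force'],np.degrees(2*np.arctan2(q[2],q[1])))
E
```

```text
[0.58566665 0.14061466 0.24917449] [-5.07134325e-04 -6.10533111e-01  7.91990570e-01 -8.88031983e-06] [-0.07595178 -0.34010397 -0.96961888] 255.25613207169553
```

View pics/w12.png

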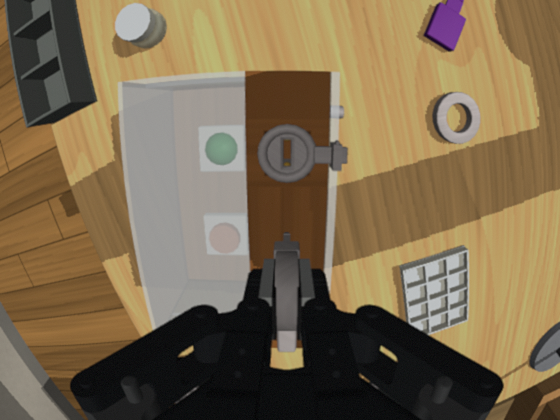

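```bash
python3 - <<'E'
import cv2
t=cv2.imread('pics/w12.png')
cv2.imwrite('pics/w12a.png',cv2.resize(t[115:190,245:335],None,fx=8,fy=8,interpolation=cv2.INTER_CUBIC))
cv2.imwrite('pics/w12b.png',cv2.resize(t[225:365,230:350],None,fx=4,fy=4,interpolation=cv2.INTER_CUBIC))
E
```

```text
(no output)
```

View pics/w12a.png

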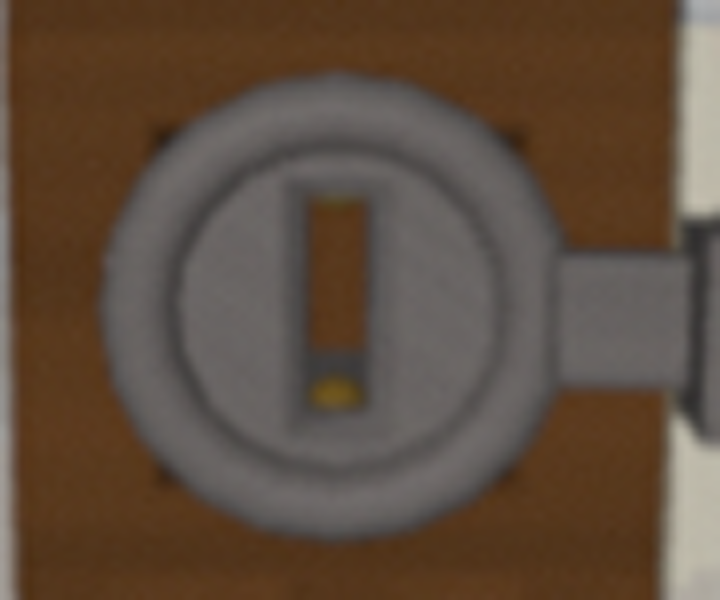

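View pics/w12b.png

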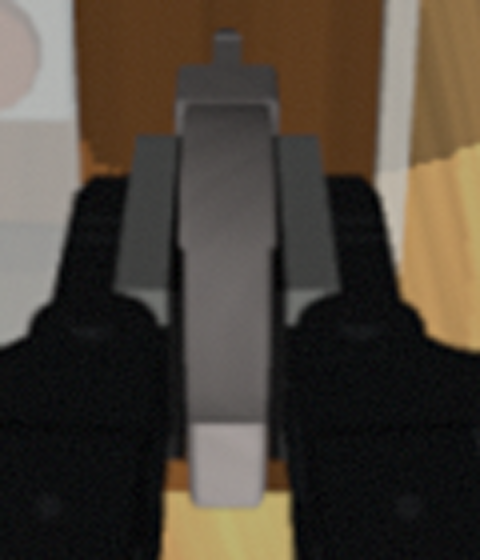

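```bash
python3 - <<'E'
from h import *
d=ld('w12');A=lambda p:np.array(p)/8+[245,115]-0.44;B=lambda p:np.array(p)/4+[230,225]-.375
def f(n,ps,z,F):
    P=np.array([atz(d,F(p),z) for p in ps]);print(n,P.mean(0),[np.round(np.linalg.norm(P[i]-P[i-1])*1000,1) for i in range(len(P))])
    if len(P)==4:
      for a,b in((0,3),(1,2)):
        v=P[a]-P[b];print(np.degrees(np.arctan2(v[0],-v[1])))
    return P.mean(0)
f('inner',[(305,196),(370,196),(368,411),(305,411)],.138,A)
f('cham',[(286,183),(388,183),(385,432),(290,432)],.14,A)
print('bezel',atz(d,A((333,306)),.1435))
yw=np.radians(-14.7);X=np.array([np.cos(yw),np.sin(yw)]);Y=np.array([-np.sin(yw),np.cos(yw)])
t=d['tcp']
for n,z,ps in(('coltop',-.0215,[(178,98),(277,98)]),('colbot',-.0335,[(180,67),(274,67)]),('tip',-.0655,[(215,33),(240,33)]),('bowtop',.0145,[(192,420),(268,420)])):
    c=f(n,ps,t[2]+z,B)[:2]-t[:2];print('   rel X,Y mm',c@X*1e3,c@Y*1e3)
E
```

```text
inner [0.5733077  0.09428844 0.138     ] [np.float64(19.8), np.float64(5.8), np.float64(19.8), np.float64(5.8)]
-14.826187814660571
-15.067829657838308
cham [0.57331188 0.09438426 0.14      ] [np.float64(22.7), np.float64(9.1), np.float64(22.7), np.float64(8.6)]
-13.99629558105441
-15.14410051436075
bezel [0.57349896 0.09359105 0.1435    ]
coltop [0.58222676 0.12746449 0.22767449] [np.float64(12.2), np.float64(12.2)]
   rel X,Y mm 0.009665835664227681 -13.592635677276911
colbot [0.58256857 0.12855108 0.21567449] [np.float64(12.4), np.float64(12.4)]
   rel X,Y mm 0.06455249731837126 -12.454868700652748
tip [0.58458656 0.13662344 0.18367449] [np.float64(3.9), np.float64(3.9)]
   rel X,Y mm -0.031928899634092414 -4.134659995363408
bowtop [0.58736841 0.1480094  0.26367449] [np.float64(8.0), np.float64(8.0)]
   rel X,Y mm -0.23042207727850722 7.584531304511918
```

move_arm(commands=[[[-0.155, -0.58, 0], [0, 0, 0], -1], [[-0.155, -0.58, 0], [0, 0, 0], -1], [[0, 0, -0.4], [0, 0, 0], -1], [[0, 0, -0.4], [0, 0, 0], -1], [[0, 0, 0], [0, 0, 0], -1]])

```text
clock: 16.5
tcp_pos: [0.5722, 0.092, 0.2152]
orientation: [-0.002, -0.609, 0.793, 0.001]
wrist_force: [-1.5, -0.1, -0.3]
finger_gap: 0.0082
```

move_arm(commands=[[[0, 0, 0], [0, 0, 0], -1], [[0, 0, 0], [0, 0, 0], -1]])

```text
clock: 16.7
tcp_pos: [0.5741, 0.0933, 0.2181]
orientation: [0.0, -0.61, 0.793, -0.0]
wrist_force: [-0.0, -0.1, -0.2]
finger_gap: 0.0084
```

```bash
python3 - <<'E'
from h import *
d=snap('wrist','w13');q=d['q'];print(d['tcp'],q,env.get_state()['wrist_force'],np.degrees(2*np.arctan2(q[2],q[1]))-270)
t=cv2.imread('pics/w13.png')
cv2.imwrite('pics/w13b.png',cv2.resize(t[205:365,210:370],None,fx=4,fy=4,interpolation=cv2.INTER_CUBIC))
E
```

```text
[0.57413774 0.0932805  0.21811049] [ 4.39119447e-04 -6.09618029e-01  7.92695108e-01 -3.61877064e-04] [ 0.56200895  0.81682994 -0.44759358] -14.876207520456177
```

View pics/w13b.png

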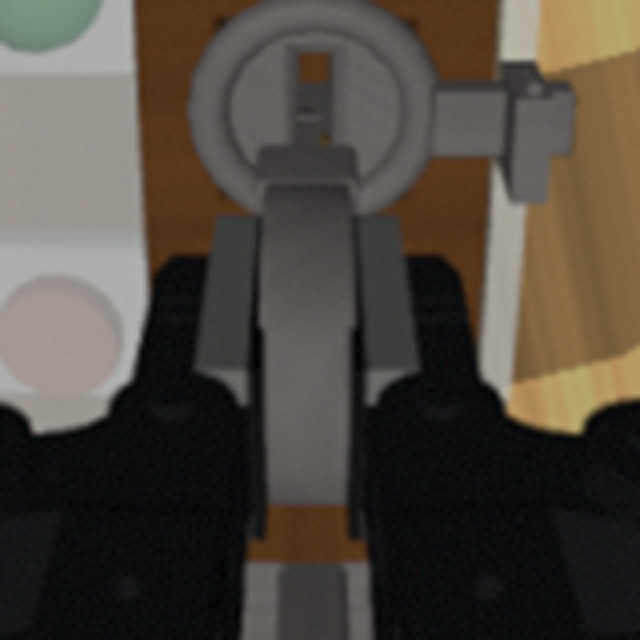

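move_arm(commands=[[[-0.02, 0.028, 0], [0, 0, 0], -1], [[0, 0, -0.2], [0, 0, 0], -1], [[0, 0, -0.15], [0, 0, 0], -1], [[0, 0, 0], [0, 0, 0], -1], [[0, 0, 0], [0, 0, 0], -1]])

```text
clock: 17.25
tcp_pos: [0.5725, 0.095, 0.2026]
orientation: [-0.0, -0.61, 0.792, 0.0]
wrist_force: [-0.3, -0.3, -0.8]
finger_gap: 0.0083
```

```bash
python3 - <<'E'
from h import *
d=snap('wrist','w14');q=d['q'];s=env.get_state();print(d['tcp'],q,s['wrist_force'],s['ft_torque'])
t=cv2.imread('pics/w14.png')
cv2.imwrite('pics/w14b.png',cv2.resize(t[205:365,210:370],None,fx=4,fy=4,interpolation=cv2.INTER_CUBIC))
E
```

```text
[0.57254591 0.09497557 0.20262177] [-4.66218621e-04 -6.09972153e-01  7.92422640e-01  3.37937067e-04] [ 0.36776554  0.76119495 -0.32731188] [0.05412319 0.01172352 0.02931642]
```

View pics/w14b.png

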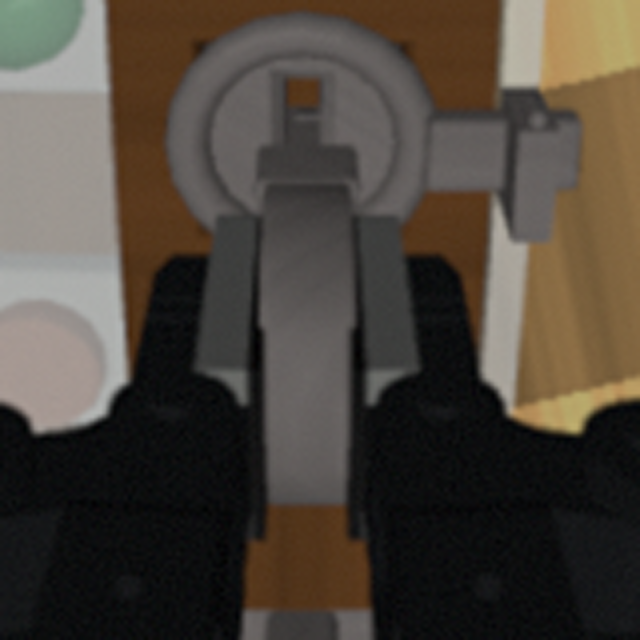

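move_arm(commands=[[[0.018, -0.01, -0.1], [0, 0, 0], -1], [[0, 0, -0.1], [0, 0, 0], -1], [[0, 0, 0], [0, 0, 0], -1], [[0, 0, 0], [0, 0, 0], -1]])

```text
clock: 17.7
tcp_pos: [0.5735, 0.0945, 0.1949]
orientation: [-0.0, -0.61, 0.792, 0.0]
wrist_force: [-0.2, -0.6, 0.6]
finger_gap: 0.0086
```

move_arm(commands=[[[0, 0, -0.1], [0, 0, 0], -1], [[0, 0, -0.05], [0, 0, 0], -1], [[0, 0, 0], [0, 0, 0], -1], [[0, 0, 0], [0, 0, 0], -1]])

```text
clock: 18.1
tcp_pos: [0.5736, 0.0945, 0.1891]
orientation: [-0.0, -0.61, 0.792, 0.0]
wrist_force: [0.2, 0.8, -0.1]
finger_gap: 0.0085
```

move_arm(commands=[[[0, 0, -0.1], [0, 0, 0], -1], [[0, 0, -0.05], [0, 0, 0], -1], [[0, 0, 0], [0, 0, 0], -1], [[0, 0, 0], [0, 0, 0], -1]])

```text
clock: 18.5
tcp_pos: [0.5737, 0.0942, 0.183]
orientation: [-0.0, -0.61, 0.793, -0.0]
wrist_force: [-0.4, -2.3, 0.4]
finger_gap: 0.0083
```

move_arm(commands=[[[0, 0, -0.1], [0, 0, 0], -1], [[0, 0, -0.05], [0, 0, 0], -1], [[0, 0, 0], [0, 0, 0], -1], [[0, 0, 0], [0, 0, 0], -1]])

```text
clock: 18.9
tcp_pos: [0.574, 0.0946, 0.1772]
orientation: [0.0, -0.61, 0.792, -0.0]
wrist_force: [1.7, -1.9, 0.9]
finger_gap: 0.0086
```

move_arm(commands=[[[0, 0, -0.06], [0, 0, 0.15], -1], [[0, 0, -0.04], [0, 0, -0.3], -1], [[0, 0, -0.03], [0, 0, 0.3], -1], [[0, 0, 0], [0, 0, -0.15], -1], [[0, 0, 0], [0, 0, 0], -1]])

```text
clock: 19.4
tcp_pos: [0.5741, 0.0948, 0.1734]
orientation: [0.001, -0.61, 0.792, -0.0]
wrist_force: [-1.2, -1.5, 10.2]
finger_gap: 0.0084
```

```bash
python3 - <<'E'
from h import *
d=snap('wrist','w15');q=d['q'];s=env.get_state();print(d['tcp'],q,s['wrist_force'],s['ft_torque'])
t=cv2.imread('pics/w15.png')
cv2.imwrite('pics/w15b.png',cv2.resize(t[205:365,210:370],None,fx=4,fy=4,interpolation=cv2.INTER_CUBIC))
E
```

```text
[0.57410376 0.09482177 0.17344898] [ 9.89993278e-04 -6.10058189e-01  7.92355904e-01 -3.84537565e-04] [-1.87467848 -0.60365539  8.4346768 ] [-0.21581286  0.26407307  0.01513577]
```

View pics/w15b.png

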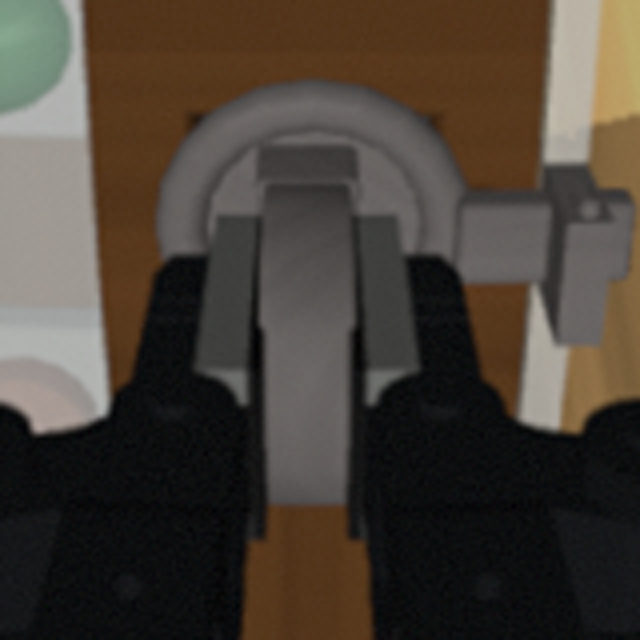

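move_arm(commands=[[[0, 0, -0.04], [0, 0, 0.2], -1], [[0, 0, 0], [0, 0, -0.4], -1], [[0, 0, 0], [0, 0, 0.2], -1], [[0, 0, 0], [0, 0, 0], -1]])

```text
clock: 19.85
tcp_pos: [0.5742, 0.0949, 0.1734]
orientation: [0.001, -0.61, 0.792, -0.001]
wrist_force: [-4.4, -0.9, 17.3]
finger_gap: 0.0085
```

move_arm(commands=[[[-0.01, 0, 0.05], [0, 0, 0], -1], [[0, 0, 0], [0, 0, -0.4], -1], [[0, 0, 0], [0, 0, -0.6], -1], [[0, 0, 0], [0, 0, -0.6], -1], [[0, 0, 0], [0, 0, -0.4], -1]])

```text
clock: 20.35
tcp_pos: [0.5738, 0.0947, 0.1735]
orientation: [0.001, -0.493, 0.87, -0.0]
wrist_force: [-0.9, -1.9, 8.2]
finger_gap: 0.0085
```

```bash
python3 - <<'E'
from h import *
s=env.get_state();q=s['orientation'];print(s['tcp_pos'],s['wrist_force'],s['ft_torque'],np.degrees(2*np.arctan2(q[2],q[1]))%360-270,s['joint_pos'])
E
```

```text
[0.57380457 0.09472294 0.17345206] [-0.89519844 -1.85017163  8.20474476] [-0.26338873  0.08907604  0.03908752] -30.960446698006876 [ 2.54228684e-02  3.56576288e-01 -8.29562296e-02  1.12936800e+00
  3.77464919e-04 -1.00501137e+00]
```

move_arm(commands=[[[0, 0, 0], [0, 0, -0.8], -1], [[0, 0, 0], [0, 0, -0.8], -1], [[0, 0, 0], [0, 0, -0.8], -1], [[0, 0, 0], [0, 0, -0.8], -1], [[0, 0, 0], [0, 0, -0.8], -1]])

```text
clock: 20.85
tcp_pos: [0.5736, 0.0945, 0.1734]
orientation: [0.001, -0.233, 0.972, -0.0]
wrist_force: [-1.8, -1.4, 8.0]
finger_gap: 0.0086
```

move_arm(commands=[[[0, 0, 0], [0, 0, -0.8], -1], [[0, 0, 0], [0, 0, -0.8], -1], [[0, 0, 0], [0, 0, -0.8], -1], [[0, 0, 0], [0, 0, -0.8], -1], [[0, 0, 0], [0, 0, -0.8], -1]])

```text
clock: 21.35
tcp_pos: [0.5742, 0.0947, 0.1735]
orientation: [0.001, 0.044, 0.999, 0.0]
wrist_force: [1.9, -0.6, 6.7]
finger_gap: 0.0083
```

```bash
python3 - <<'E'
from h import *
s=env.get_state();q=s['orientation'];print(s['tcp_pos'],s['wrist_force'],s['ft_torque'],np.degrees(2*np.arctan2(q[2],q[1]))%360-270,s['joint_pos'])
E
```

```text
[0.57415084 0.09465669 0.17346704] [ 1.93758825 -0.56131167  6.73919015] [ 0.20119082 -0.15570526  0.41287707] -95.01848524468951 [ 2.53270538e-02  3.56643303e-01 -8.28221111e-02  1.12873317e+00
  3.07018186e-04  1.12916544e-01]
```

move_arm(commands=[[[0, 0, 0], [0, 0, 0], -1], [[0, 0, 0], [0, 0, 0], -1]])

```text
clock: 21.55
tcp_pos: [0.5743, 0.0951, 0.1735]
orientation: [0.001, 0.042, 0.999, 0.001]
wrist_force: [1.4, 1.2, 7.1]
finger_gap: 0.0086
```

```bash
python3 - <<'E'
from h import *
s=env.get_state();q=s['orientation'];print(s['tcp_pos'],s['wrist_force'],s['ft_torque'],np.degrees(2*np.arctan2(q[2],q[1]))%360-270,s['joint_pos'][5],s['tau'])
d=snap('wrist','w16');snap('top','t16');snap('scene','s16')
for n,a,b,c,e in(('w16',205,365,210,370),('s16',150,240,310,440)):
    t=cv2.imread(f'pics/{n}.png');cv2.imwrite(f'pics/{n}b.png',cv2.resize(t[a:b,c:e],None,fx=4,fy=4,interpolation=cv2.INTER_CUBIC))
E
```

```text
[0.57431928 0.09507822 0.17346005] [1.40277779 1.23217875 7.08708224] [ 0.15613008 -0.01770759  0.1131377 ] -94.78729522134165 0.10912500563070796 [ -0.17993416 -45.59919477  25.33725142   0.45830498  -0.13301498
   0.07809824]
```

View pics/w16b.png

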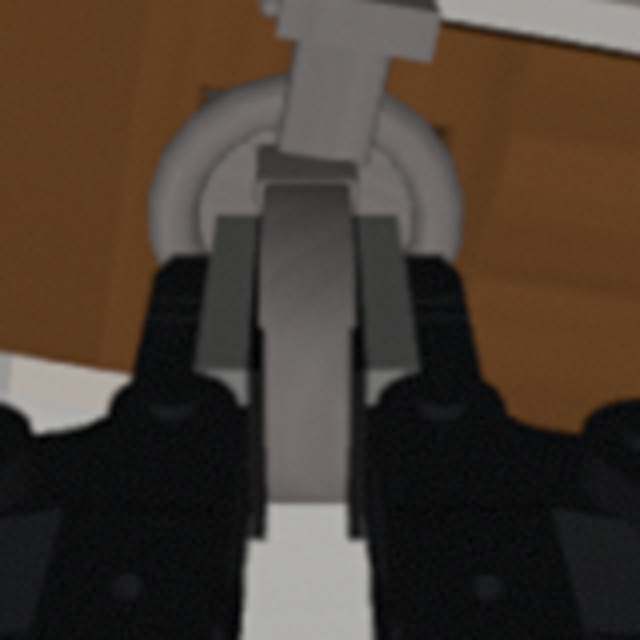

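View pics/s16b.png

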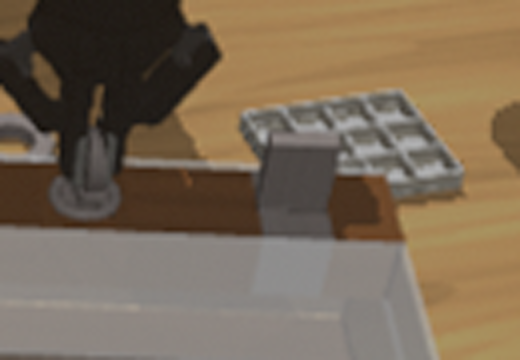

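move_arm(commands=[[[0, 0, 0], [0, 0, -0.5], -1], [[0, 0, 0], [0, 0, -0.5], -1], [[0, 0, 0], [0, 0, -0.3], -1], [[0, 0, 0], [0, 0, 0], -1], [[0, 0, 0], [0, 0, 0], -1]])

```text
clock: 22.2
tcp_pos: [0.5747, 0.0946, 0.1735]
orientation: [0.002, 0.132, 0.991, 0.0]
wrist_force: [3.3, -2.1, 7.1]
finger_gap: 0.0089
```

```bash
cat > st.py <<'E'
from h import *
s=env.get_state();q=s['orientation'];print(s['clock'],s['tcp_pos'],s['wrist_force'],s['ft_torque'],np.degrees(2*np.arctan2(q[2],q[1]))%360-270,s['joint_pos'][5],s['tau'])
E
python3 st.py
```

```text
22.2 [0.57466654 0.09457414 0.17345024] [ 3.30951969 -2.13196588  7.1082461 ] [-0.14853239 -0.18736871  0.46682983] -105.15194391188444 0.2896598523793239 [  0.94639052 -45.9649837   25.083552     0.78104675   0.35043295
   0.5181768 ]
```

move_arm(commands=[[[0, 0, 0], [0, 0, 0], -1], [[0, 0, 0], [0, 0, -0.3], -1], [[0, 0, 0], [0, 0, -0.3], -1], [[0, 0, 0], [0, 0, 0], -1], [[0, 0, 0], [0, 0, 0], -1]])

```text
clock: 22.7
tcp_pos: [0.5748, 0.094, 0.1734]
orientation: [0.002, 0.173, 0.985, -0.0]
wrist_force: [3.5, -3.8, 5.6]
finger_gap: 0.0087
```

```bash
python3 st.py; python3 - <<'E'
from h import *
d=snap('wrist','w17')
t=cv2.imread('pics/w17.png');cv2.imwrite('pics/w17b.png',cv2.resize(t[185:365,200:380],None,fx=3.3,fy=3.3,interpolation=cv2.INTER_CUBIC))
E
```

```text
22.7 [0.57475746 0.09402575 0.17343919] [ 3.46960361 -3.79805387  5.61555962] [-0.4676225  -0.16184741  0.95364958] -109.92405356235781 0.3725278934022205 [  2.0438882  -46.02509737  25.04872441   0.84806414   0.88016057
   0.96420854]
```

View pics/w17b.png

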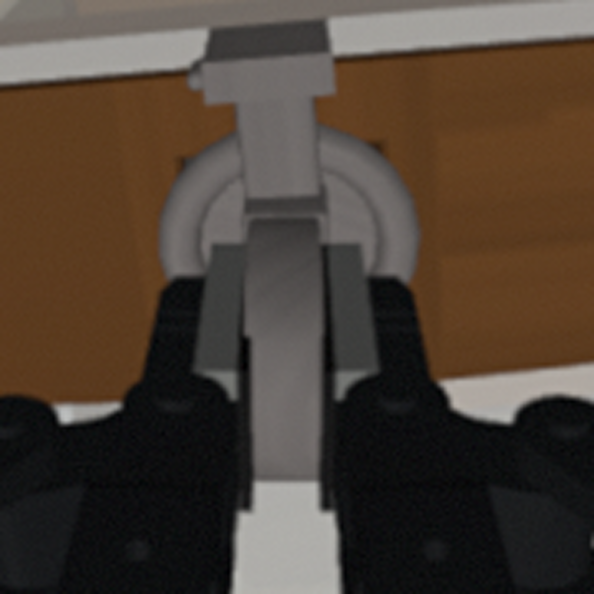

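```bash
python3 - <<'E'
from h import *
for n in('w12','w15','w16','w17'):
    t=cv2.imread(f'pics/{n}.png')
    r={'w12':(110,200,280,370),'w15':(225,315,300,390),'w16':(175,265,240,330),'w17':(175,265,240,330)}[n]
    cv2.imwrite(f'pics/{n}z.png',cv2.resize(t[r[0]:r[1],r[2]:r[3]],None,fx=4,fy=4,interpolation=cv2.INTER_CUBIC))
a=[cv2.imread(f'pics/{n}z.png') for n in('w12','w15','w16','w17')]
cv2.imwrite('pics/bolt.png',cv2.resize(np.vstack([np.hstack(a[:2]),np.hstack(a[2:])]),(600,600)))
E
```

```text
(no output)
```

View pics/bolt.png

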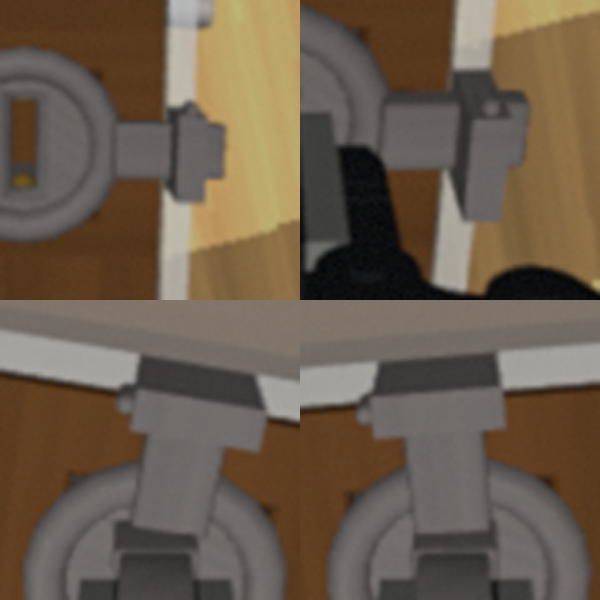

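```bash
python3 - <<'E'
from h import *
yw=np.radians(-14.8);X=np.array([np.cos(yw),np.sin(yw)]);Y=np.array([-np.sin(yw),np.cos(yw)]);c=np.array([.5735,.0945])
o={'w12':(280,110,0,0),'w15':(300,225,300,0),'w16':(240,175,0,300),'w17':(240,175,300,300)}
def P(n,p): a=o[n];return np.array([(p[0]-a[2])/3.333+a[0]-.35,(p[1]-a[3])/3.333+a[1]-.35])
for z in(.148,.152,.156):
  print(z)
  for n,p in(('w12',(178,150)),('w15',(463,130)),('w16',(185,440)),('w17',(447,433)),('w16',(172,530)),('w17',(451,531))):
    v=atz(ld(n),P(n,p),z)[:2]-c;print(n,np.round([v@X*1e3,v@Y*1e3],1))
E
```

```text
0.148
w12 [-32.5  -0.6]
w15 [-31.8  -2.6]
w16 [-28.1  -0.4]
w17 [-28.1   0.8]
w16 [-13.6   0.3]
w17 [-12.5   0. ]
0.152
w12 [-32.   -1.2]
w15 [-30.9  -4.7]
w16 [-29.5  -0.8]
w17 [-29.5   1. ]
w16 [-15.4  -0.1]
w17 [-14.4   0.2]
0.156
w12 [-31.4  -1.8]
w15 [-30.   -6.9]
w16 [-30.9  -1.1]
w17 [-30.9   1.2]
w16 [-17.2  -0.4]
w17 [-16.2   0.4]
```

move_arm(commands=[[[-0.01, 0.01, 0], [0, 0, 0], -1], [[0, 0, 0], [0, 0, -0.15], -1], [[0, 0, 0], [0, 0, -0.1], -1], [[0, 0, 0], [0, 0, 0], -1], [[0, 0, 0], [0, 0, 0], -1]], newtons=110)

```text
clock: 23.25
tcp_pos: [0.5747, 0.0938, 0.1735]
orientation: [0.002, 0.19, 0.982, -0.001]
wrist_force: [4.1, -7.3, 6.4]
finger_gap: 0.0082
```

```bash
python3 st.py
```

```text
23.25 [0.57472999 0.09384782 0.17353717] [ 4.1389811  -7.34415813  6.43078237] [-0.81472474 -0.31172267  1.13818233] -111.92572377841773 0.40769087666619325 [  3.19503084 -46.10705853  24.73486662   1.1570463    1.39733154
   1.1456801 ]
```

move_arm(commands=[[[0, 0, 0], [0, 0, 0.3], -1], [[0, 0, 0], [0, 0, 0], -1], [[0, 0, 0], [0, 0, 0], -1], [[0, 0, 0], [0, 0, 0], -1]])

```text
clock: 23.65
tcp_pos: [0.5747, 0.0941, 0.1735]
orientation: [0.002, 0.17, 0.986, -0.0]
wrist_force: [3.8, -5.9, 5.1]
finger_gap: 0.0079
```

```bash
python3 st.py
```

```text
23.65 [0.57467154 0.09410451 0.17351989] [ 3.82949551 -5.93134453  5.14392763] [-0.67868441 -0.32966286  0.97216186] -109.53587424323399 0.36617445304946916 [  2.68263772 -46.09271765  24.73834276   1.14037268   1.15246441
   0.94754398]
```

move_arm(commands=[[[0, 0, 0], [0, 0, 0.3], -1], [[0, 0, 0], [0, 0, 0], -1], [[0, 0, 0], [0, 0, 0], -1], [[0, 0, 0], [0, 0, 0], -1]])

```text
clock: 24.05
tcp_pos: [0.5746, 0.0944, 0.1735]
orientation: [0.002, 0.149, 0.989, -0.0]
wrist_force: [4.5, -4.9, 5.5]
finger_gap: 0.0081
```

```bash
python3 st.py
```

```text
24.05 [0.57464448 0.09440798 0.17352999] [ 4.51387095 -4.94590777  5.53127768] [-0.50982342 -0.27461686  0.69734802] -107.15101952421304 0.32479940020157816 [  2.14609377 -46.07384205  24.74935412   1.1258721    0.90037594
   0.72095348]
```

move_arm(commands=[[[0, 0, 0], [0, 0, 0.25], -1], [[0, 0, 0], [0, 0, 0], -1], [[0, 0, 0], [0, 0, 0], -1], [[0, 0, 0], [0, 0, 0], -1]])

```text
clock: 24.45
tcp_pos: [0.5746, 0.0946, 0.1735]
orientation: [0.002, 0.132, 0.991, 0.0]
wrist_force: [3.9, -3.6, 6.5]
finger_gap: 0.0082
```

```bash
python3 st.py
```

```text
24.45 [0.57459981 0.09463798 0.17351728] [ 3.8908113  -3.59441971  6.54811498] [-0.34609505 -0.23119757  0.57340473] -105.16356419498263 0.2902987408022718 [  1.67634185 -46.0480535   24.76536334   1.10806379   0.69134362
   0.52635754]
```

move_arm(commands=[[[0, 0, 0], [0, 0, 0.25], -1], [[0, 0, 0], [0, 0, 0], -1], [[0, 0, 0], [0, 0, 0], -1], [[0, 0, 0], [0, 0, 0], -1]])

```text
clock: 24.85
tcp_pos: [0.5746, 0.0949, 0.1735]
orientation: [0.002, 0.115, 0.993, 0.0]
wrist_force: [4.4, -1.6, 5.5]
finger_gap: 0.0081
```

```bash
python3 st.py
```

```text
24.85 [0.57457548 0.09487226 0.17353142] [ 4.37675182 -1.61665941  5.54340678] [-0.23802251 -0.25094331  0.27525951] -103.17724326219601 0.25581031476715704 [  1.21043701 -46.02119565  24.783023     1.09290093   0.48051596
   0.32573056]
```

move_arm(commands=[[[0, 0, 0], [0, 0, 0.25], -1], [[0, 0, 0], [0, 0, 0], -1], [[0, 0, 0], [0, 0, 0], -1], [[0, 0, 0], [0, 0, 0], -1]])

```text
clock: 25.25
tcp_pos: [0.5745, 0.0951, 0.1735]
orientation: [0.002, 0.097, 0.995, 0.0]
wrist_force: [4.2, -0.5, 7.1]
finger_gap: 0.008
```

```bash
python3 st.py; python3 - <<'E'
from h import *
snap('wrist','w18')
a=[]
for n in('w14','w17','w18'):
    t=cv2.imread(f'pics/{n}.png');a.append(cv2.resize(t[230:340,262:312],None,fx=5,fy=5,interpolation=cv2.INTER_CUBIC))
cv2.imwrite('pics/cmp.png',np.hstack(a))
E
```

```text
25.25 [0.57450481 0.09512857 0.17351612] [ 4.15559887 -0.48935602  7.11217835] [-0.18894889 -0.23072036  0.15603149] -101.19004544616897 0.22134798911167067 [  0.73902156 -45.98281145  24.80300903   1.07006203   0.26895694
   0.12293025]
```

View pics/cmp.png

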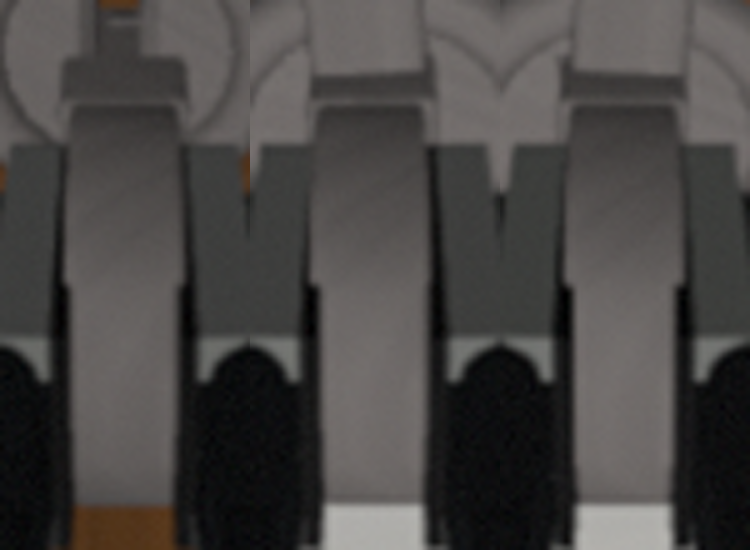

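```bash
python3 - <<'E'
import cv2,numpy as np
a=[]
for n,r in(('w12',(125,295)),('w13',(215,310)),('w14',(218,308)),('w15',(237,312))):
    t=cv2.imread(f'pics/{n}.png');a.append(cv2.resize(t[r[0]:r[0]+60,r[1]:r[1]+60],(360,300)if 0 else (360,360),interpolation=cv2.INTER_CUBIC))
g=np.vstack([np.hstack(a[:2]),np.hstack(a[2:])]);cv2.imwrite('pics/g1.png',cv2.resize(g,(600,600)))
a=[]
for n in('w16','w17','w18'):
    t=cv2.imread(f'pics/{n}.png');a.append(cv2.resize(t[185:265,255:325],None,fx=3.7,fy=3.7,interpolation=cv2.INTER_CUBIC))
cv2.imwrite('pics/g2.png',np.hstack(a))
E
```

```text
(no output)
```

View pics/g1.png

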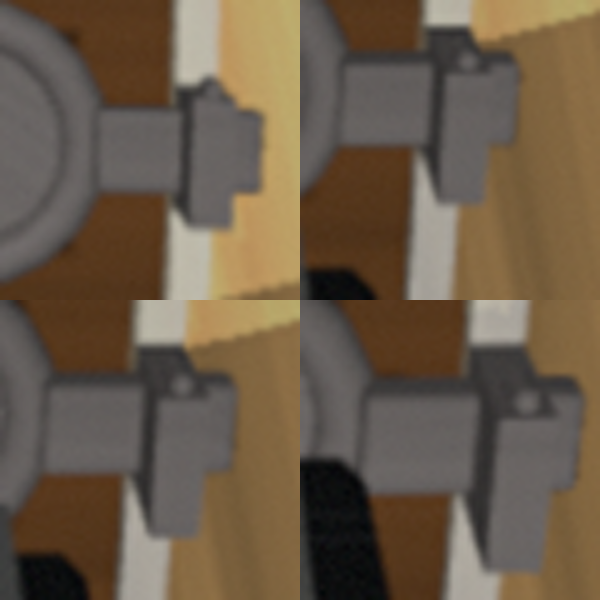

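View pics/g2.png

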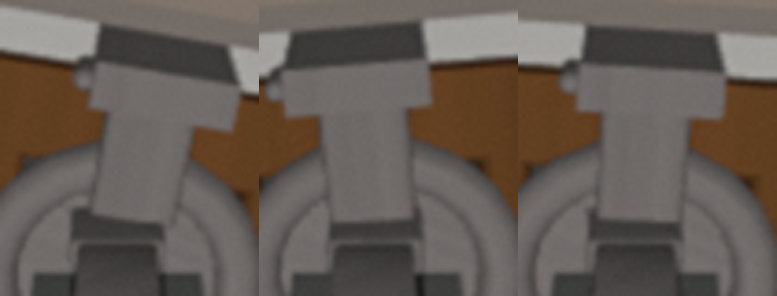

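```bash
cat >> h.py <<'E'
def rect(n,z=.150,c=(.5735,.0945),yaw=-14.8,s=8):
    d=ld(n);yw=np.radians(yaw);X=np.array([np.cos(yw),np.sin(yw)]);Y=np.array([-np.sin(yw),np.cos(yw)])
    # rows: X from -40..0 mm ; cols: Y from +15..-15
    xs=np.arange(-40,0,1/s);ys=np.arange(-15,15,1/s)
    M=np.array([[proj(d,[*(np.array(c)+x/1e3*X+y/1e3*Y),z]) for y in ys] for x in xs]).astype(np.float32)
    return cv2.remap(d['frame'][:,:,::-1],M[...,0],M[...,1],cv2.INTER_CUBIC)
E
python3 - <<'E'
from h import *
cv2.imwrite('pics/r1.png',np.hstack([rect(n) for n in('w16','w17','w18')]))
E
```

```text
(no output)
```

View pics/r1.png

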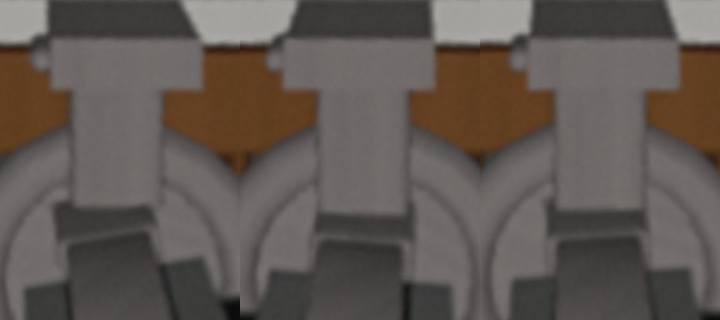

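```bash
cat >> h.py <<'E'
def edge(n):
    g=cv2.cvtColor(rect(n),cv2.COLOR_BGR2GRAY).astype(float)
    out=[]
    for c0 in (95,110,125,140):
        p=cv2.GaussianBlur(g[:,c0-4:c0+4].mean(1)[:,None],(1,9),0)[:,0];dp=np.diff(p)
        i=180+np.argmin(dp[180:235]);out.append(round(i-40*8*1.0,1)/8)
    return out
E
python3 - <<'E'
from h import *
for n in('w16','w17','w18'):print(n,edge(n))
E
```

```text
w16 [np.float64(-14.25), np.float64(-14.25), np.float64(-14.25), np.float64(-14.5)]
w17 [np.float64(-13.5), np.float64(-13.375), np.float64(-13.25), np.float64(-13.25)]
w18 [np.float64(-13.875), np.float64(-13.875), np.float64(-13.875), np.float64(-13.875)]
```

```bash
python3 - <<'E'
from h import *
cv2.imwrite('pics/r2.png',np.hstack([rect(n,z) for n,z in(('w12',.144),('w12',.15),('w15',.15))]))
E
```

```text
(no output)
```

View pics/r2.png

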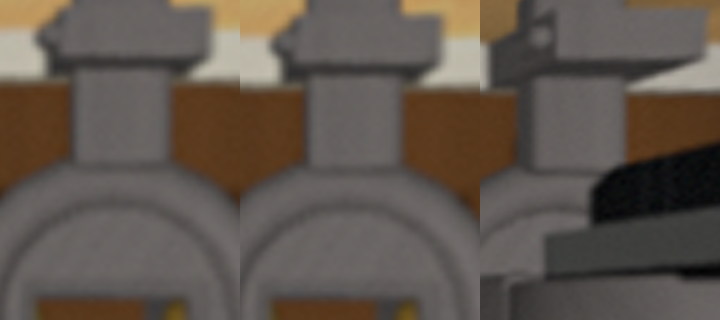

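move_arm(commands=[[[0, 0, 0], [0, 0, -0.7], -1], [[0, 0, 0], [0, 0, -0.6], -1], [[0, 0, 0], [0, 0, 0], -1], [[0, 0, 0], [0, 0, 0], -1], [[0, 0, 0], [0, 0, 0], -1]])

```text
clock: 25.8
tcp_pos: [0.5751, 0.095, 0.1736]
orientation: [0.002, 0.187, 0.982, 0.001]
wrist_force: [4.8, -1.2, 4.8]
finger_gap: 0.0082
```

```bash
python3 st.py; python3 - <<'E'
from h import *
snap('wrist','w19');print(edge('w19'))
E
```

```text
25.8 [0.57512261 0.09504741 0.17355102] [ 4.81473094 -1.1748093   4.81432153] [-0.23360953 -0.50858769  0.30114816] -111.57309741630885 0.4024967869050633 [  0.74151954 -46.71059847  24.28606153   1.75186113   0.33968235
   0.29306796]
[np.float64(-13.5), np.float64(-13.375), np.float64(-13.125), np.float64(-13.125)]
```

move_arm(commands=[[[0, 0, 0], [0, 0, -0.25], -1], [[0, 0, 0], [0, 0, 0], -1], [[0, 0, 0], [0, 0, 0], -1], [[0, 0, 0], [0, 0, 0], -1]])

```text
clock: 26.25
tcp_pos: [0.5752, 0.0948, 0.1736]
orientation: [0.003, 0.204, 0.979, 0.001]
wrist_force: [6.0, -2.1, 5.0]
finger_gap: 0.0079
```

```bash
python3 st.py; python3 - <<'E'
from h import *
snap('wrist','w20');print(edge('w20'))
cv2.imwrite('pics/r3.png',np.hstack([rect(n) for n in('w18','w19','w20')]))
E
```

```text
26.25 [0.57520742 0.09483494 0.17357306] [ 6.03992262 -2.11545059  5.04638244] [-0.29282171 -0.52605106  0.48686971] -113.5646944531637 0.43706278095915235 [  1.19291704 -46.73241019  24.26937282   1.77758563   0.52356116
   0.4559736 ]
[np.float64(-13.375), np.float64(-13.25), np.float64(-13.0), np.float64(-13.0)]
```

View pics/r3.png

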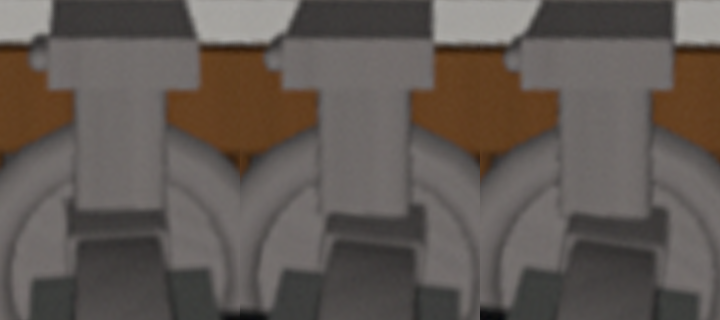

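move_arm(commands=[[[-0.01, 0, 0], [0, 0, -0.25], -1], [[0, 0, 0], [0, 0, -0.2], -1], [[0, 0, 0], [0, 0, 0], -1], [[0, 0, 0], [0, 0, 0], -1], [[0, 0, 0], [0, 0, 0], -1]])

```text
clock: 26.8
tcp_pos: [0.5752, 0.0945, 0.1735]
orientation: [0.003, 0.235, 0.972, 0.0]
wrist_force: [7.9, -5.0, 4.5]
finger_gap: 0.0077
```

```bash
python3 st.py; python3 - <<'E'
from h import *
snap('wrist','w21')
# subpixel: distance head-edge -> bar end along centre strip
for n in('w16','w18','w17','w19','w20','w21'):
    g=cv2.cvtColor(rect(n),cv2.COLOR_BGR2GRAY).astype(float)
    o=[]
    for c0 in(95,105,115,125,135):
        p=cv2.GaussianBlur(g[:,c0-4:c0+4].mean(1)[:,None],(1,15),0)[:,0];dp=-np.diff(p)
        i=185+np.argmax(dp[185:230]);w=dp[i-5:i+6].clip(0);o.append(-40+(np.arange(i-5,i+6)@w/w.sum()+.5)/8)
    # head top edge (dark face/top)
    p=g[:,90:130].mean(1);dp=np.diff(p);i=20+np.argmax(dp[20:60]);w=dp[i-4:i+5].clip(0);h=-40+(np.arange(i-4,i+5)@w/w.sum()+.5)/8
    print(n,np.round(o,2),np.mean(o).round(2),'head',h.round(2))
cv2.imwrite('pics/r4.png',np.hstack([rect(n) for n in('w17','w20','w21')]))
E
```

```text
26.8 [0.57518171 0.09445269 0.1735338 ] [ 7.87107532 -4.98368889  4.4533202 ] [-0.48875271 -0.71609817  0.74120323] -117.15236757135855 0.4993890086917336 [  2.05242097 -47.0967114   23.98111045   2.23015822   0.86272079
   0.72957024]
Still running in the background as job /tmp/bash_jobs.1000/a4625ff05481 (pid 2432). You'll get a notice when it ends.
```

```bash
cat /tmp/bash_jobs.1000/a4625ff05481/std*; ls pics | tail -3; ps aux | tail -5
```

```text
26.8 [0.57518171 0.09445269 0.1735338 ] [ 7.87107532 -4.98368889  4.4533202 ] [-0.48875271 -0.71609817  0.74120323] -117.15236757135855 0.4993890086917336 [  2.05242097 -47.0967114   23.98111045   2.23015822   0.86272079
   0.72957024]
w9a.png
wrist0.npz
wrist0.png
agent     2460  0.0  0.0   6012  3216 ?        S    14:56   0:00 bash /dev/fd/3
agent     2461  0.0  0.0   5496  2540 ?        S    14:56   0:00 bash /dev/fd/3
agent     2466 28.5  0.0   7100  4216 ?        R    14:56   0:00 ps aux
agent     2467  0.0  0.0   7672  3308 ?        S    14:56   0:00 tail -5
```

```bash
kill -- -$(cat /tmp/bash_jobs.1000/a4625ff05481/pid); ls -la pics/w21*; cp h.py h_bak.py; sed -i "s/^def ld(fn):.*/def ld(fn): return dict(np.load('pics\/'+fn+'.npz'))/" h.py
cat > m.py <<'E'
from h import *
import sys
def run(ns):
  for n in ns:
    g=cv2.cvtColor(rect(n,s=4),cv2.COLOR_BGR2GRAY).astype(float);o=[]
    for c0 in(48,53,58,63,68):
        p=cv2.GaussianBlur(g[:,c0-2:c0+2].mean(1)[:,None],(1,7),0)[:,0];dp=-np.diff(p)
        i=92+np.argmax(dp[92:115]);w=dp[i-3:i+4].clip(0);o.append(-40+(np.arange(i-3,i+4)@w/w.sum()+.5)/4)
    p=g[:,45:65].mean(1);dp=np.diff(p);i=10+np.argmax(dp[10:30]);w=dp[i-2:i+3].clip(0);h=-40+(np.arange(i-2,i+3)@w/w.sum()+.5)/4
    print(n,np.round(o,2),np.mean(o).round(2),'head',h.round(2))
run(sys.argv[1:])
E
time timeout 300 python3 m.py w16 w18 w17 w19 w20 w21
```

```text
-rw-r--r-- 1 agent agent 707072 Dec  7 14:46 pics/w21.npz
-rw-r--r-- 1 agent agent 322224 Dec  7 14:46 pics/w21.png
w16 [-14.14 -14.13 -14.14 -14.14 -14.33] -14.18 head -35.2
w18 [-13.82 -13.82 -13.83 -13.88 -13.86] -13.84 head -35.21
w17 [-13.39 -13.31 -13.31 -13.2  -13.18] -13.28 head -35.19
w19 [-13.45 -13.34 -13.17 -13.12 -13.1 ] -13.24 head -35.19
w20 [-13.4  -13.34 -13.1  -12.95 -12.9 ] -13.14 head -35.18
w21 [-13.37 -13.46 -13.18 -12.92 -12.82] -13.15 head -35.32
real	0m9.911s
user	0m8.122s
sys	0m0.376s
```

move_arm(commands=[[[0, 0, -0.01], [0, 0, 0.25], -1], [[0, 0, 0], [0, 0, 0], -1], [[0, 0, 0], [0, 0, 0], -1], [[0, 0, 0], [0, 0, 0], -1], [[0, 0, 0], [0, 0, 0], -1]])

```text
clock: 27.35
tcp_pos: [0.5752, 0.0947, 0.1735]
orientation: [0.003, 0.218, 0.976, 0.001]
wrist_force: [6.3, -3.0, 7.2]
finger_gap: 0.0083
```

```bash
python3 st.py; python3 - <<'E'
from h import *
snap('wrist','w22');snap('top','t22');snap('scene','s22')
a=cv2.imread('pics/t22.png')[115:275,165:425];b=cv2.imread('pics/s22.png')[120:280,200:460]
cv2.imwrite('pics/f22.png',np.vstack([cv2.resize(x,(480,295),interpolation=cv2.INTER_CUBIC) for x in(a,b)]))
E
python3 m.py w22
```

```text
27.35 [0.57518177 0.09468651 0.17353225] [ 6.26043231 -3.02867444  7.24357128] [-0.40704589 -0.54847247  0.61227615] -115.15249645890285 0.4647034995198134 [  1.59143899 -45.95350742  23.60884309   1.87988184   0.69283733
   0.60760276]
w22 [-13.39 -13.4  -13.17 -12.93 -12.89] -13.16 head -35.3
```

View pics/f22.png

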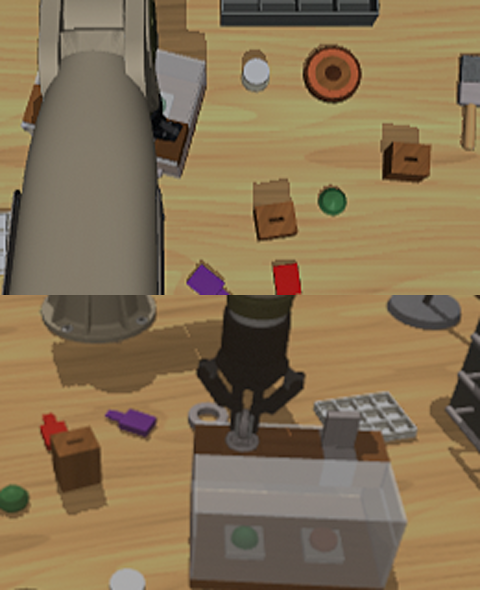

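View pics/w22.png

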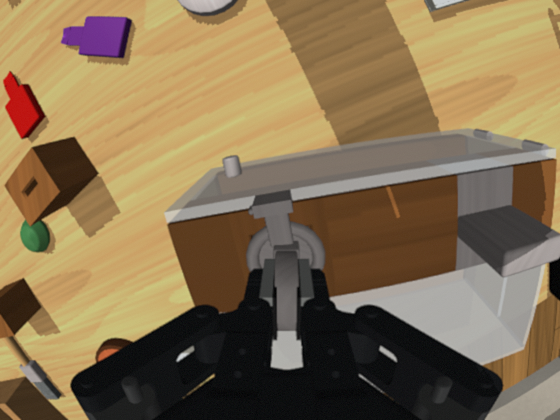

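The gauge is standing in the slot, the door is flush, and the bolt is fully drawn. The key is held turned, and the bystanders are where they were.

```bash
python3 - <<'E'
from h import *
print(job.hand_in())
E
```

```text
the job is handed in; nothing more can be done
None
```

I pushed the gauge blade into the slot until its grip sat on the rail, let go and left it standing there. I then seated the key in the lock with a push and a wiggle and turned it clockwise to the stop. I handed in at about 27.5 s of the 67 s, still gripping the key at 110 N and holding it turned. The hand-in reports no verdict.

**Gauge:** it stopped at the height worked out for full depth, with about 17 N of resistance. It was still seated in the last pictures.

**Key:** its collar seated at the expected height (TCP z 0.1735 m) under 8–17 N, and it was still at that height at the end with about 7 N on it.

**Turn:** I have no direct reading of the lock angle. The tool ended about 100° round, which is the quarter turn, the key's 0.1 rad of play and some extra holding twist of about 0.6 N m. The bolt moved until the tool reached about 95° and then stayed put out to 102°, so I judged the lock to be at its stop.

**Disagreement:** on the first turn the torque climbed from about 86°, before the lock should have reached its stop, to 0.95 N m at 95°. After I backed off and turned again it was only 0.3 N m at 97°. I put this down to the key binding in the keyway, and went by where the bolt stopped rather than the torque.

**Surroundings:** the door was shut and the pieces visible in the last pictures looked undisturbed. The look-alikes were not touched.

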